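# Square up the bored block and draw its plug gauge to the band

### The job

Push the bored steel block, with its plug gauge still fully home in it, square and flush into the corner of the two grey fences on the squaring stand. Then grip the gauge's blue knob and pull the gauge straight up, partway out of its bore, about 22 mm, until the whole orange band shows but the black band below it is still hidden in the block, and finish while holding it there, still gripped. The block stays flat on the stand and flush in the corner, the gauge never comes right out, and the bottle, vial and jar beside the stand are left where they are.

Things in the scene. Friction and masses are not known exactly. Their poses are not given: they have to be found in the camera images.
- corner (a point): Inner corner of the squaring stand, where the inner faces of its two grey fences meet the top of its plate. +x points into the far fence, +y into the left fence (inner faces are the planes x = 0 and y = 0 of this frame), z up. The free plate reaches 173 mm from here towards -x and -y; those sides are open.
- stand: The squaring stand, fixed; place and heading vary. Aluminium plate 190 x 190 mm, 8 mm thick, on the worktop; two grey fences 12 mm thick rise 30 mm above the plate. Origin: centre of the underside, axes parallel to those of the corner, which lies at 78, 78, 8 mm.
- block_center (a point): Centre (half-way up) of the bored block: steel, 64 x 64 mm in plan, 50 mm high, thin blue stripe round its foot; loose on the stand's plate, so this point is 25 mm above the plate. x, y square to its side faces, z up. Flush in the corner, this point lies 32 mm from each fence.
- block: The same block, origin at the centre of its underside; 0.7 to 0.95 kg. A vertical bore 15 mm in diameter, 45 mm deep, opens in the middle of its top. It starts with gaps of about 40 to 80 mm to each fence and turned by up to 20 degrees to them, its x and y then roughly along those of the corner.
- gauge_knob (a point): Centre of the blue ribbed knob of the plug gauge: 26 mm in diameter, 32 mm high (this point is 16 mm above its underside); z up along the rod. Fully home, the knob's underside rests on the block's top and this point is 41 mm above the block's centre. Loose: it falls back if let go.
- gauge: The same gauge, 70 g; origin on its axis at the knob's underside. Below the knob a steel rod 14 mm in diameter, 42 mm long, sits in the bore with 1 mm of play. Below the knob's underside it has an orange band from 6 to 16 mm and a black band from 28 to 40 mm: orange shows wholly from 16 mm of pull, black appears at 28 mm.
- green_bottle_center (a point): Centre of a bystander: small bottle with green cap, 46 mm in diameter, 92 mm high, standing on the worktop behind the left fence.
- small_vial_center (a point): Centre of a bystander: small vial with red cap, 24 mm in diameter, 60 mm high, standing on the worktop behind the far fence.
- wide_jar_center (a point): Centre of a bystander: jar with blue cap, 53 mm in diameter, 86 mm high, standing on the worktop behind the far fence.
Not all that is in view belongs to the job. Of the things that look like the gauge, the larger one is meant. What is shaped like the block but purple is not meant.

How it is judged:
On the way:
1. the block stands square and flush in the fence corner with the gauge still home (x of block_center in the frame of corner above -0.035 m and y of block_center in the frame of corner above -0.035 m and angle between the x axis of block_center and the x axis of corner, either way round below 0.04 rad and z of gauge_knob in the frame of block_center below 0.045 m), for 0.3 s.
At the end, for the whole second after the job is handed in: Block flat on the stand, within 3 mm of each fence and 0.04 rad of square; gauge gripped by the fingers (over 2 N), knob underside 16 to 28 mm above the block, still, within 4 mm and 0.1 rad of the bore axis; fingers not touching the block (x of block_center in the frame of corner above -0.035 m and y of block_center in the frame of corner above -0.035 m and angle between the x axis of block_center and the x axis of corner, either way round below 0.04 rad and z of gauge_knob in the frame of block_center between 0.057 and 0.069 m and x of gauge_knob in the frame of block_center between -0.004 and 0.004 m and y of gauge_knob in the frame of block_center between -0.004 and 0.004 m and angle between the z axis of gauge and the z axis of block, either way round below 0.1 rad and contact force between the fingers and gauge above 2 N and contact force between the fingers and block below 1 N and z of block_center in the frame of corner below 0.028 m and angle between block's own z axis and vertical below 0.05 rad and linear speed of gauge below 0.01 m/s); the arm keeps its last pose, push and grip.
It fails at once if the gauge is drawn right out of the bore (more than 40 mm) (z of gauge_knob in the frame of block_center above 0.081 m).
It fails at once if the block is lifted 5 mm off the plate or tipped (z of block_center in the frame of corner above 0.03 m or angle between block's own z axis and vertical above 0.15 rad).
It fails at once if the green bottle is moved more than 20 mm (distance of green_bottle_center from where it was at the start of the episode above 0.02 m).
It fails at once if the small vial is moved more than 20 mm (distance of small_vial_center from where it was at the start of the episode above 0.02 m).
It fails at once if the wide jar is moved more than 20 mm (distance of wide_jar_center from where it was at the start of the episode above 0.02 m).
It also fails if it takes over 72 s, if anything falls off the work surface, if the arm or the gripper's body presses on something with over 40 N, if the wrist force passes 120 N, or if a joint passes its speed limit or range.

### The arm

A 7-joint arm with a two-finger parallel gripper is mounted at the origin on a cart in front of the work surface, level with it; the furniture and walls round the work are solid. World frame = base frame: x ahead of the robot, y to its left, z up, the work surface at z = 0. Lengths are in m, angles in rad, forces in N, time in s.
With the tool pointing down it reaches from about 0.35 to 0.9 m from the base axis. Payload 8.1 kg.
Tool frame: the origin (TCP) lies midway between the tips of the shut fingers; the grasp point (between the pads) lies 19 mm behind it; z points along the fingers, y is the direction in which the jaws open and shut (so a half turn about z gives the same grasp; the last joint's range is limited). The gripper opens to 85 mm and grips with 20 to 120 N. Pads are 22 mm wide; open, the fingers measure 114 mm over their backs; the gripper's body (76 mm by 85 mm) begins 54 mm behind the grasp point. The pads swing forward as they close: fully open they stand 13 mm farther back than shut.
Start: joints at [-1.236, 0.434, 0.025, 1.573, -0.012, 1.134, -0.075], TCP at [0.265, 0.566, 0.231] pointing down, gripper open.
Joint ranges: [-2.62, 2.62], [-0.44, 2.09], [-1.27, 1.32], [0.08, 2.57], [-1.32, 4.46], [0.12, 2], [-2.74, 2.74]. Speed limits (rad/s): [2.22, 2.22, 3.01, 3.01, 3.14, 3.14, 3.14].

### API

Orientations are given as [roll, pitch, yaw] about the fixed x, y, z axes, in that order (R = Rz(yaw) Ry(pitch) Rx(roll)).
In Python, from workcell import monitor, imaging, r gives the robot as it stands. The module is installed in compiled form; this text tells all that it offers.
- The arm moves only by the shell command python3 -m crank 'ROWS'. ROWS is JSON, a list of rows, each an object of numbers: "rx", "ry", "rz": the turn, a rotation vector about the tool's x, y, z in rad; "dx", "dy", "dz": the shift along the tool's x, y, z in m; "jaw": the finger opening in m, from 0 to 0.0854. A call has exactly 8 rows; each row shifts and turns the pose as measured when the row begins, along the tool's axes as they then stand; what a row does not reach is not made up. A row lasts 1/12 s, in which the tool goes at most 41.7 mm and 7.16 degrees, less where a joint would pass 70% of its speed; a pose out of reach is approached as far as the arm can. A call is refused whole if a number of a shift passes 0.0417 or a number of a turn 0.125, either way. A call with a gripper value outside its range is refused whole. The fingers move at their own pace and stop on an object; the grip force is fixed at half the most. Time passes only in rows, so rows that do not move let the fingers close, or fill a call up. It gives the time, the measured TCP pose, the force and the opening at its end, in the units of the state.
- monitor.state(): the state, without advancing time (a new reading comes with each control period).
- imaging.get_image(name): name is "side" or "top" or "wrist"; returns a dict with "color" (480x640x3 uint8, blue, green, red), "z_map" (480x640 float32, m along the optical axis (not along the pixel's ray), 0 where there is no reading), "fov_y" (degrees; the focal length in pixels is half the picture's height over the tangent of half this angle, whatever the lens; pixels are square), "cx", "cy" (the principal point, pixels), "camera_from_world" (4x4, takes a point from world to camera coordinates); the wrist camera has in their place "T_tool_cam" (4x4, takes a point from camera to tool coordinates, whose origin is the TCP and whose axes are the flange's). Camera axes: x right, y down, z forward; pixel columns grow to the right and rows downward; lengths in m; the calibration is good to about 2 mm. The wrist camera is an equidistant fisheye: a pixel r from the principal point sees the ray r / f radians off the axis. A picture is of the moment at which its call begins: read the wrist's pose just before it.
- r.close_job(): hands the job in, once; it reports no verdict.
The state is a dict: "time": time; "q": joint angles; "qvel": joint speeds; "joint_torque": joint torques, N m; "ee_pos": TCP position; "tool_rot": TCP orientation; "contact_force": force on the tool from outside, world axes, zero at the start; "moment": the same for the moment, N m; "width": opening from 0.0 (shut) to 1.0 (fully open).
Only numpy, scipy, OpenCV 4.12 (cv2) and the standard library are available. Lean on these libraries where they do the work, as an engineer would, in place of code of your own. Each camera call takes 0.05 s, during which the arm holds its last target.

## Working session

There is one attempt and no reset: what is moved stays moved. The work goes in short steps, Python scripts to look and compute and a shell command to move; the robot and the scene stay as the last step left them, time stands still between calls to the robot, and variables do not carry over. Pictures are saved under pics/ and viewed, and the job is handed in when it is done.

```bash
mkdir -p pics; cat > h.py <<'E'
import numpy as np, cv2
from workcell import monitor, imaging, r
from scipy.spatial.transform import Rotation as Ro
def f_of(im): return 240/np.tan(np.radians(im["fov_y"])/2)
def pts(im):
    f=f_of(im); z=im["z_map"]; v,u=np.mgrid[0:480,0:640]
    P=np.stack([(u-im["cx"])/f*z,(v-im["cy"])/f*z,z,np.ones_like(z)],-1)
    W=P@np.linalg.inv(im["camera_from_world"]).T
    return W[...,:3]
def cast(im,u,v,h):
    f=f_of(im); M=np.linalg.inv(im["camera_from_world"])
    d=M[:3,:3]@np.array([(u-im["cx"])/f,(v-im["cy"])/f,1]); o=M[:3,3]
    return o+d*(h-o[2])/d[2]
E
python3 - <<'E'
from h import *
s=monitor.state(); print({k:np.round(v,3) for k,v in s.items()})
for n in ["top","side","wrist"]:
    im=imaging.get_image(n); cv2.imwrite(f"pics/{n}0.png",im["color"]); np.save(f"pics/{n}0.npy",im,allow_pickle=True)
    print(n,im["fov_y"],im["cx"],im["cy"])
    if n!="wrist": print(np.round(np.linalg.inv(im["camera_from_world"]),3))
    else: print(np.round(im["T_tool_cam"],3))
E
```

```text
{'time': np.float64(0.0), 'q': array([-1.236,  0.435,  0.025,  1.574, -0.012,  1.134, -0.075]), 'qvel': array([-0.   , -0.   ,  0.   , -0.003,  0.001, -0.001, -0.001]), 'joint_torque': array([ 1.0000e-03, -6.7046e+01,  1.0260e+00, -3.1621e+01,  1.6000e-02,
        1.2000e-02,  0.0000e+00]), 'ee_pos': array([0.265, 0.566, 0.231]), 'tool_rot': array([-3.14 ,  0.   ,  2.704]), 'contact_force': array([-1.401, -0.061, -0.011]), 'moment': array([-0.001,  0.039,  0.044]), 'width': np.float64(1.004)}
top 49.30965494193538 320.2675383342298 247.37117604659417
[[-0.011 -0.977  0.215  0.37 ]
 [-1.     0.012  0.003  0.07 ]
 [-0.006 -0.214 -0.977  0.994]
 [ 0.     0.     0.     1.   ]]
side 52.56125029887947 327.110986601357 238.07397314019167
[[ 0.986 -0.06   0.156  0.439]
 [-0.167 -0.396  0.903 -0.708]
 [ 0.007 -0.916 -0.4    0.406]
 [ 0.     0.     0.     1.   ]]
wrist 65.70646984690485 314.7580788148006 235.04965164834977
[[ 0.002 -0.947 -0.32   0.082]
 [ 1.     0.002  0.001 -0.   ]
 [-0.001 -0.32   0.947 -0.144]
 [ 0.     0.     0.     1.   ]]
```

View pics/top0.png

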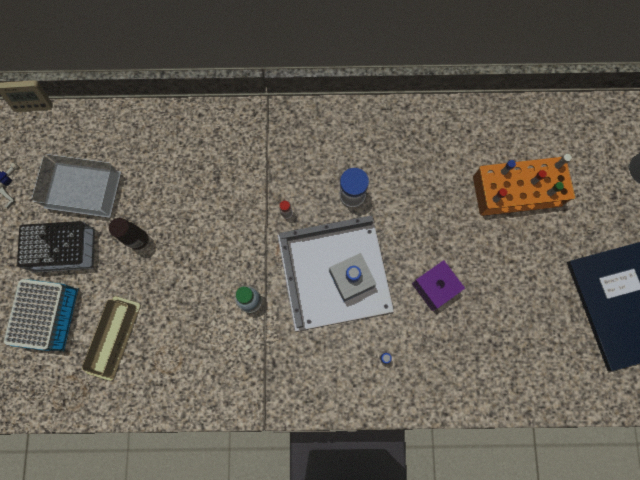

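View pics/side0.png

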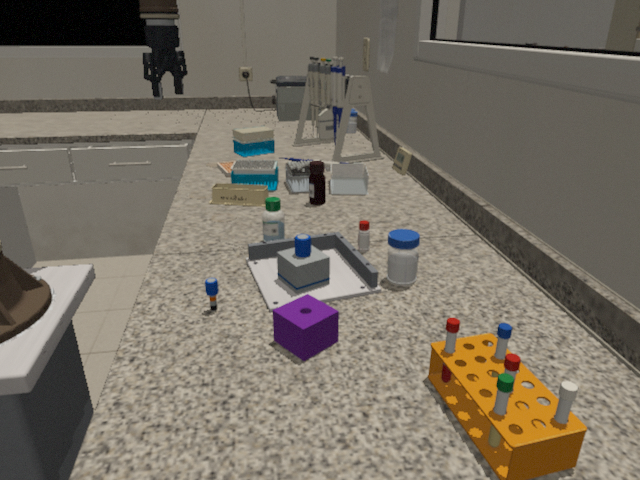

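View pics/wrist0.png

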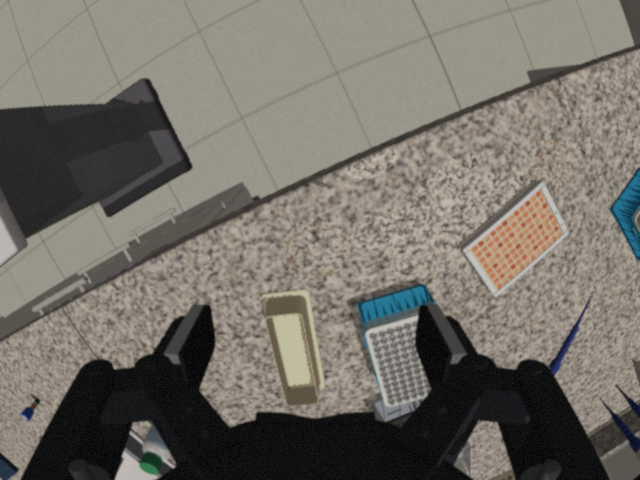

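Gauge candidates in the top view: the blue knob in the grey block at (354,273), and a small loose one at (386,358). The one in the block is larger and sits in the bore, so it is the one meant. Block candidates: grey at (353,277) and purple at (439,287). The grey one on the stand is meant. I'll confirm in a crop and measure.

```bash
python3 - <<'E'
from h import *
im=np.load("pics/top0.npy",allow_pickle=True).item()
c=im["color"][170:380,230:480]; cv2.imwrite("pics/crop0.png",cv2.resize(c,None,fx=3,fy=2.85,interpolation=cv2.INTER_CUBIC))
W=pts(im); v,u=np.mgrid[0:480,0:640]
roi=(u>225)&(u<400)&(v>150)&(v<335)
def rect(m,name):
    m=cv2.morphologyEx(m.astype(np.uint8),cv2.MORPH_OPEN,np.ones((2,2)))
    cs,_=cv2.findContours(m,cv2.RETR_EXTERNAL,cv2.CHAIN_APPROX_NONE)
    for k in cs:
        if cv2.contourArea(k)<25: continue
        P=W[k[:,0,1],k[:,0,0]]
        rc=cv2.minAreaRect(P[:,:2].astype(np.float32)); 
        print(name,"px",k[:,0].mean(0).round(),"rect c",np.round(rc[0],4),"size",np.round(rc[1],4),"ang",round(rc[2],2),"z",P[:,2].mean().round(4))
z=W[...,2]
rect(roi&(z>.048)&(z<.066),"z58")
rect(roi&(z>.030)&(z<.046),"z38")
rect(roi&(z>.004)&(z<.014),"z8")
rect(roi&(z>.080)&(z<.105),"z90")
hsv=cv2.cvtColor(im["color"],cv2.COLOR_BGR2HSV)
b=(hsv[...,0]>100)&(hsv[...,0]<125)&(hsv[...,1]>120)
rect(roi&b,"blue")
# cast block top corners and knob
hist=np.histogram(z[roi],bins=np.arange(-.01,.12,.004)); print([(round(float(a),3),int(n)) for a,n in zip(hist[1],hist[0])])
E
```

```text
z58 px [249. 299.] rect c [0.4829 0.2036] size [0.0368 0.0463] ang 46.82 z 0.0563
z58 px [353. 277.] rect c [0.5263 0.0111] size [0.0677 0.0731] ang 24.76 z 0.044
z58 px [286. 207.] rect c [0.6602 0.134 ] size [0.0158 0.0294] ang 53.89 z 0.0492
z58 px [353. 197.] rect c [0.676  0.0071] size [0.0147 0.046 ] ang 3.29 z 0.0492
z38 px [310. 255.] rect c [0.5364 0.0906] size [0.1567 0.2967] ang 69.32 z 0.0315
z8 px [337. 280.] rect c [0.4982 0.0365] size [0.2401 0.1911] ang 10.52 z 0.0119
z90 px [245. 296.] rect c [0.4849 0.2046] size [0.0264 0.026 ] ang 1.27 z 0.0825
z90 px [355. 274.] rect c [0.4548 0.0437] size [0.0249 0.1756] ang 64.89 z 0.0994
z90 px [355. 182.] rect c [0.5602 0.0435] size [0.0519 0.3805] ang 74.39 z 0.0785
blue px [355. 182.] rect c [0.5477 0.0468] size [0.0497 0.355 ] ang 74.71 z 0.0936
[(-0.01, 69), (-0.006, 5304), (-0.002, 13743), (0.002, 2967), (0.006, 4846), (0.01, 509), (0.014, 87), (0.018, 86), (0.022, 95), (0.026, 85), (0.03, 157), (0.034, 844), (0.038, 385), (0.042, 46), (0.046, 56), (0.05, 62), (0.054, 790), (0.058, 476), (0.062, 95), (0.066, 35), (0.07, 30), (0.074, 31), (0.078, 63), (0.082, 482), (0.086, 290), (0.09, 220), (0.094, 5), (0.098, 0), (0.102, 0), (0.106, 0), (0.11, 0), (0.114, 0)]
```

View pics/crop0.png

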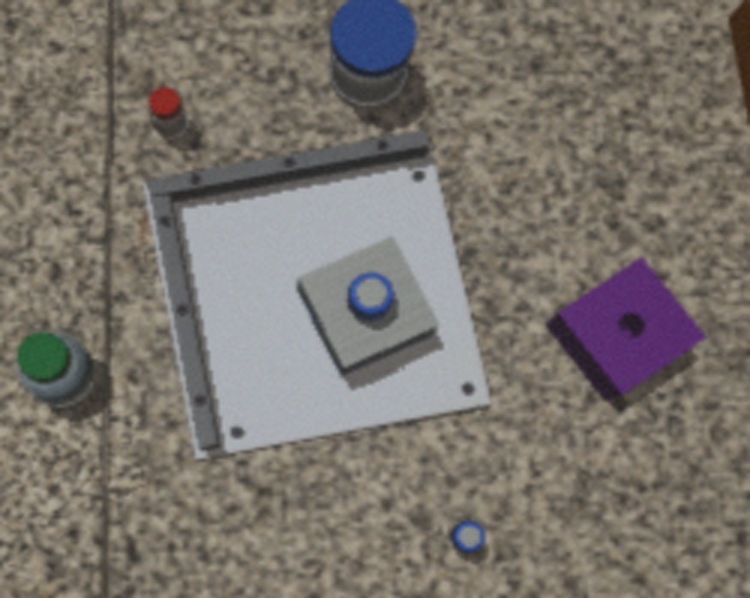

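The crop confirms it: the larger gauge stands in the grey block on the stand, and the small one lies loose in front. Next I'll measure precisely by casting contours onto known planes.

```bash
cat >> h.py <<'E'
def comp(m,seed=None):
    n,l,st,ce=cv2.connectedComponentsWithStats(m.astype(np.uint8))
    i=1+np.argmax(st[1:,4]); return l==i
def castrect(im,m,h):
    k=max(cv2.findContours(m.astype(np.uint8),cv2.RETR_EXTERNAL,cv2.CHAIN_APPROX_NONE)[0],key=cv2.contourArea)[:,0]
    P=np.array([cast(im,a,b,h)[:2] for a,b in k],np.float32)
    return P,cv2.minAreaRect(P)
def measure(im,roi_b=None):
    W=pts(im); z=cv2.medianBlur(W[...,2].astype(np.float32),3); v,u=np.mgrid[0:480,0:640]
    roi=(u>265)&(u<405)&(v>210)&(v<335)
    hsv=cv2.cvtColor(im["color"],cv2.COLOR_BGR2HSV)
    top=roi&(z>.048)&(u>290)&(v>235)
    knob=comp(top&(z>.076)); 
    P,rc=castrect(im,comp(top),.058)
    out={"blockrect":rc}
    kp=np.argwhere(knob).mean(0); out["knob"]=cast(im,kp[1],kp[0],.090); out["knobpx"]=kp
    return out
E
python3 - <<'E'
from h import *
im=np.load("pics/top0.npy",allow_pickle=True).item()
W=pts(im); z=cv2.medianBlur(W[...,2].astype(np.float32),3)
print(measure(im))
v,u=np.mgrid[0:480,0:640]
roi=(u>272)&(u<398)&(v>215)&(v<332)
# fence band
m=comp(roi&(z>.029)&(z<.047)&((u<303)|(v<243)))
P,rc=castrect(im,m,.038); print("fence rect",rc)
g=np.argwhere(m); F=np.array([cast(im,b,a,.038)[:2] for a,b in g])
# plate whole outline
hsv=cv2.cvtColor(im["color"],cv2.COLOR_BGR2HSV)
m=comp(roi&(hsv[...,1]<25)&(hsv[...,2]>140)); P2,rc2=castrect(im,m,.008); print("plate bright",rc2,cv2.boxPoints(rc2))
vis=im["color"].copy(); vis[m]=(0,255,0); cv2.imwrite("pics/v.png",vis[170:380,230:480])
# far fence pixels / left fence pixels: fit lines of centreline
far=F[(F[:,1]<.10)&(F[:,0]>.58)]; left=F[(F[:,0]<.58)&(F[:,1]>.05)]
for n,q in(("far",far),("left",left)):
    l=cv2.fitLine(q.astype(np.float32),cv2.DIST_L2,0,.01,.01).ravel(); print(n,len(q),l,np.degrees(np.arctan2(l[1],l[0])))
for n,bx,h in (("green",(225,265,285,315),.092),("red",(278,295,198,218),.06),("jar",(335,372,165,200),.086)):
    mm=(u>bx[0])&(u<bx[1])&(v>bx[2])&(v<bx[3])&(hsv[...,1]>120); p=np.argwhere(mm).mean(0); print(n,p,cast(im,p[1],p[0],h))
E
```

```text
{'blockrect': ((0.5224909782409668, 0.014871802181005478), (0.06477507948875427, 0.06477035582065582), 24.392196655273438), 'knob': array([0.52174479, 0.01524395, 0.09      ]), 'knobpx': array([273.03243243, 353.26486486])}
fence rect ((0.5371530652046204, 0.04642853885889053), (0.17931467294692993, 0.1788036972284317), 10.401750564575195)
plate bright ((0.5287652015686035, 0.034469425678253174), (0.16672728955745697, 0.1690835803747177), 10.526484489440918) [[ 0.4313596   0.10235872]
 [ 0.46224946 -0.06387927]
 [ 0.6261708  -0.03341987]
 [ 0.59528095  0.13281813]]
far 480 [ 0.18263988 -0.98317987  0.62301433  0.03717314] -79.47643
left 533 [0.9834845  0.18099236 0.5058811  0.12538984] 10.4275675
green [294.44086022 243.76344086] [0.48619404 0.20593263 0.092     ]
red [205.2 284.4] [0.65625022 0.1383932  0.06      ]
jar [181.02405498 353.98281787] [0.69265725 0.00944167 0.086     ]
```

View pics/v.png

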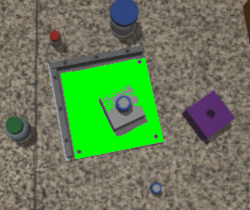

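```bash
cat >> h.py <<'E'
TH=np.radians(10.5); ex=np.array([np.cos(TH),np.sin(TH)]); ey=np.array([-np.sin(TH),np.cos(TH)])
C=np.array([.6137,.0253])   # corner in rotated coords
def c2w(a,b): return (C[0]+a)*ex+(C[1]+b)*ey
def w2c(p): p=np.array(p)[:2]; return np.array([p@ex-C[0],p@ey-C[1]])
def delta(x,y,z,yawdeg=None):
    s=monitor.state(); R=Ro.from_euler("xyz",s["tool_rot"])
    d=R.inv().apply(np.array([x,y,z])-s["ee_pos"])
    print("tool shift",np.round(d,4))
    if yawdeg is not None:
        T=Ro.from_euler("xyz",[np.pi,0,np.radians(yawdeg)]); print("rotvec",np.round((R.inv()*T).as_rotvec(),4))
def st():
    s=monitor.state(); print("t",round(float(s["time"]),2),"tcp",np.round(s["ee_pos"],4),"corner-frame",np.round(w2c(s["ee_pos"]),4),"rpy",np.round(np.degrees(s["tool_rot"]),2),"F",np.round(s["contact_force"],1),"w",round(float(s["width"]),3),"q",np.round(s["q"],2))
E
python3 - <<'E'
from h import *
st(); delta(.40,-.01,.231); print("start",c2w(-.175,-.106))
E
```

```text
t 0.15 tcp [0.2649 0.5657 0.2307] corner-frame [-0.2502  0.4826] rpy [-1.7993e+02  1.0000e-02  1.5491e+02] F [ 0.3  0.5 -0.4] w 1.001 q [-1.24  0.44  0.02  1.57 -0.01  1.13 -0.08]
tool shift [-3.665e-01 -4.641e-01  3.000e-04]
start [0.44606033 0.00059805]
```

```bash
python3 -m crank '[{"dx":-0.02,"dy":-0.032,"jaw":0.04},{"dx":-0.02,"dy":-0.032,"jaw":0.04},{"dx":-0.02,"dy":-0.032,"jaw":0.04},{"dx":-0.02,"dy":-0.032,"jaw":0.04},{"dx":-0.02,"dy":-0.032,"jaw":0.04},{"dx":-0.02,"dy":-0.032,"jaw":0.04},{"dx":-0.02,"dy":-0.032,"jaw":0.04},{"dx":-0.02,"dy":-0.032,"jaw":0.04}]'
python3 -c "
from h import *
st(); delta(.42,-.00,.231,190.5)"
```

```text
t 0.15 tcp [0.2649 0.5657 0.2307] corner-frame [-0.2502  0.4826] rpy [-1.7993e+02  1.0000e-02  1.5491e+02] F [ 0.3  0.5 -0.4] w 1.001 q [-1.24  0.44  0.02  1.57 -0.01  1.13 -0.08]
tool shift [-3.804e-01 -4.465e-01  3.000e-04]
rotvec [-1.200e-03 -2.000e-04 -6.212e-01]invalid input at $[0]: expected keys rx, ry, rz, dx, dy, dz, jaw
```

All seven keys are needed in each row.

```bash
python3 -m crank '[{"rx":0,"ry":0,"rz":0,"dx":-0.02,"dy":-0.032,"dz":0,"jaw":0.04},{"rx":0,"ry":0,"rz":0,"dx":-0.02,"dy":-0.032,"dz":0,"jaw":0.04},{"rx":0,"ry":0,"rz":0,"dx":-0.02,"dy":-0.032,"dz":0,"jaw":0.04},{"rx":0,"ry":0,"rz":0,"dx":-0.02,"dy":-0.032,"dz":0,"jaw":0.04},{"rx":0,"ry":0,"rz":0,"dx":-0.02,"dy":-0.032,"dz":0,"jaw":0.04},{"rx":0,"ry":0,"rz":0,"dx":-0.02,"dy":-0.032,"dz":0,"jaw":0.04},{"rx":0,"ry":0,"rz":0,"dx":-0.02,"dy":-0.032,"dz":0,"jaw":0.04},{"rx":0,"ry":0,"rz":0,"dx":-0.02,"dy":-0.032,"dz":0,"jaw":0.04}]'
python3 -c "
from h import *
st(); delta(.42,-.00,.231,190.5)"
```

```text
time: 0.82
ee_pos: [0.2985, 0.2608, 0.2263]
tool_rot: [-3.139, -0.003, 2.715]
contact_force: [1.6, -0.1, 0.1]
width: 0.468
t 0.82 tcp [0.2985 0.2608 0.2263] corner-frame [-0.2727  0.1767] rpy [-179.83   -0.19  155.56] F [ 1.6 -0.1  0.1] w 0.468 q [-0.95  0.06  0.1   2.1  -0.01  0.99  0.3 ]
tool shift [-0.2185 -0.1872 -0.0049]
rotvec [-0.0019 -0.0041 -0.6099]
```

```bash
python3 -m crank '[{"rx":0,"ry":0,"rz":0,"dx":-0.031,"dy":-0.027,"dz":0,"jaw":0.04},{"rx":0,"ry":0,"rz":0,"dx":-0.031,"dy":-0.027,"dz":0,"jaw":0.04},{"rx":0,"ry":0,"rz":0,"dx":-0.031,"dy":-0.027,"dz":0,"jaw":0.04},{"rx":0,"ry":0,"rz":0,"dx":-0.031,"dy":-0.027,"dz":0,"jaw":0.04},{"rx":0,"ry":0,"rz":0,"dx":-0.031,"dy":-0.027,"dz":0,"jaw":0.04},{"rx":0,"ry":0,"rz":0,"dx":-0.031,"dy":-0.027,"dz":0,"jaw":0.04},{"rx":0,"ry":0,"rz":-0.11,"dx":-0.02,"dy":-0.01,"dz":0,"jaw":0.04},{"rx":0,"ry":0,"rz":-0.11,"dx":0,"dy":0,"dz":0,"jaw":0.04}]'
python3 -c "
from h import *
st(); delta(.43,-.00,.15,190.5)"
```

```text
time: 1.48
ee_pos: [0.4134, 0.0047, 0.227]
tool_rot: [-3.141, -0.001, 2.933]
contact_force: [0.2, 0.3, 0.3]
width: 0.468
t 1.48 tcp [0.4134 0.0047 0.227 ] corner-frame [-0.2063 -0.0961] rpy [-1.7999e+02 -5.0000e-02  1.6804e+02] F [0.2 0.3 0.3] w 0.468 q [-0.54  0.08  0.43  2.08 -0.04  0.99  1.28]
tool shift [-0.0172 -0.0011  0.077 ]
rotvec [-0.     -0.0008 -0.392 ]
```

```bash
python3 -m crank '[{"rx":0,"ry":0,"rz":-0.1,"dx":0,"dy":0,"dz":0.01,"jaw":0.04},{"rx":0,"ry":0,"rz":-0.1,"dx":0,"dy":0,"dz":0.01,"jaw":0.04},{"rx":0,"ry":0,"rz":-0.1,"dx":0,"dy":0,"dz":0.01,"jaw":0.04},{"rx":0,"ry":0,"rz":-0.09,"dx":0,"dy":0,"dz":0.01,"jaw":0.04},{"rx":0,"ry":0,"rz":0,"dx":0,"dy":0,"dz":0.01,"jaw":0.04},{"rx":0,"ry":0,"rz":0,"dx":0,"dy":0,"dz":0.01,"jaw":0.04},{"rx":0,"ry":0,"rz":0,"dx":0,"dy":0,"dz":0.01,"jaw":0.04},{"rx":0,"ry":0,"rz":0,"dx":0,"dy":0,"dz":0,"jaw":0.04}]'
python3 -c "
from h import *
st(); p=c2w(-.175,-.106); delta(p[0],p[1],.032,190.5)"
```

```text
time: 2.15
ee_pos: [0.4141, 0.0007, 0.1544]
tool_rot: [-3.141, 0.001, -2.94]
contact_force: [-0.4, -0.3, 0.3]
width: 0.47
t 2.15 tcp [0.4141 0.0007 0.1544] corner-frame [-0.2064 -0.1001] rpy [-1.7999e+02  4.0000e-02 -1.6845e+02] F [-0.4 -0.3  0.3] w 0.47 q [-0.47  0.19  0.39  2.18 -0.1   0.79  1.76]
tool shift [-0.0312 -0.0065  0.1224]
rotvec [-0.0002  0.0006  0.0183]
```

```bash
python3 -m crank '[{"rx":0,"ry":0,"rz":0.018,"dx":-0.01,"dy":-0.006,"dz":0.02,"jaw":0.04},{"rx":0,"ry":0,"rz":0,"dx":0,"dy":0,"dz":0.02,"jaw":0.04},{"rx":0,"ry":0,"rz":0,"dx":0,"dy":0,"dz":0.02,"jaw":0.04},{"rx":0,"ry":0,"rz":0,"dx":0,"dy":0,"dz":0.02,"jaw":0.04},{"rx":0,"ry":0,"rz":0,"dx":0,"dy":0,"dz":0.02,"jaw":0.04},{"rx":0,"ry":0,"rz":0,"dx":0,"dy":0,"dz":0.015,"jaw":0.04},{"rx":0,"ry":0,"rz":0,"dx":0,"dy":0,"dz":0.009,"jaw":0.04},{"rx":0,"ry":0,"rz":0,"dx":0,"dy":0,"dz":0,"jaw":0.04}]'
python3 - <<'E'
from h import *
st(); p=c2w(-.15,-.106); delta(p[0],p[1],.030,190.5)
for n in("side","top"):
    im=imaging.get_image(n); cv2.imwrite(f"pics/{n}1.png",im["color"][150:390,200:500] if n=="top" else im["color"][180:380,180:440])
E
```

```text
time: 2.82
ee_pos: [0.4294, -0.0023, 0.0287]
tool_rot: [3.141, 0.006, -2.958]
contact_force: [0.6, 1.0, 1.0]
width: 0.468
t 2.82 tcp [ 0.4294 -0.0023  0.0287] corner-frame [-0.1919 -0.1058] rpy [ 179.97    0.37 -169.49] F [0.6 1.  1. ] w 0.468 q [-0.34  0.44  0.29  2.27 -0.28  0.46  1.93]
tool shift [-0.0419 -0.0002 -0.001 ]
rotvec [0.0005 0.0064 0.0002]
```

View pics/side1.png

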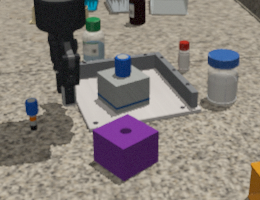

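View pics/top1.png

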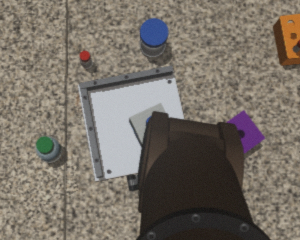

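```bash
python3 -m crank '[{"rx":0,"ry":0,"rz":0,"dx":-0.012,"dy":0,"dz":-0.001,"jaw":0.04},{"rx":0,"ry":0,"rz":0,"dx":-0.012,"dy":0,"dz":0,"jaw":0.04},{"rx":0,"ry":0,"rz":0,"dx":-0.01,"dy":0,"dz":0,"jaw":0.04},{"rx":0,"ry":0,"rz":0,"dx":-0.01,"dy":0,"dz":0,"jaw":0.04},{"rx":0,"ry":0,"rz":0,"dx":-0.01,"dy":0,"dz":0,"jaw":0.04},{"rx":0,"ry":0,"rz":0,"dx":-0.01,"dy":0,"dz":0,"jaw":0.04},{"rx":0,"ry":0,"rz":0,"dx":-0.01,"dy":0,"dz":0,"jaw":0.04},{"rx":0,"ry":0,"rz":0,"dx":-0.01,"dy":0,"dz":0,"jaw":0.04}]'
python3 - <<'E'
from h import *
st(); p=c2w(-.075,-.106); delta(p[0],p[1],.030,190.5)
for n in("side","top"):
    im=imaging.get_image(n); cv2.imwrite(f"pics/{n}2.png",cv2.resize(im["color"][150:390,200:500] if n=="top" else im["color"][180:380,180:440],None,fx=2,fy=2))
E
```

```text
time: 3.58
ee_pos: [0.5136, 0.0156, 0.036]
tool_rot: [3.137, 0.002, -2.956]
contact_force: [-5.1, -0.6, -1.4]
width: 0.47
t 3.58 tcp [0.5136 0.0156 0.036 ] corner-frame [-0.1059 -0.1035] rpy [ 1.7976e+02  1.4000e-01 -1.6938e+02] F [-5.1 -0.6 -1.4] w 0.47 q [-0.36  0.53  0.3   2.06 -0.28  0.59  1.9 ]
tool shift [-0.0309 -0.0026  0.0061]
rotvec [0.0041 0.0024 0.0021]
```

View pics/side2.png

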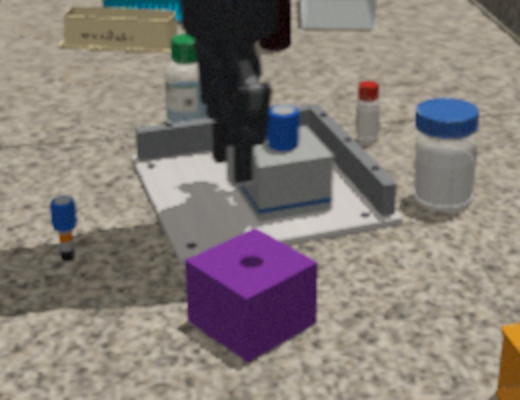

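View pics/top2.png

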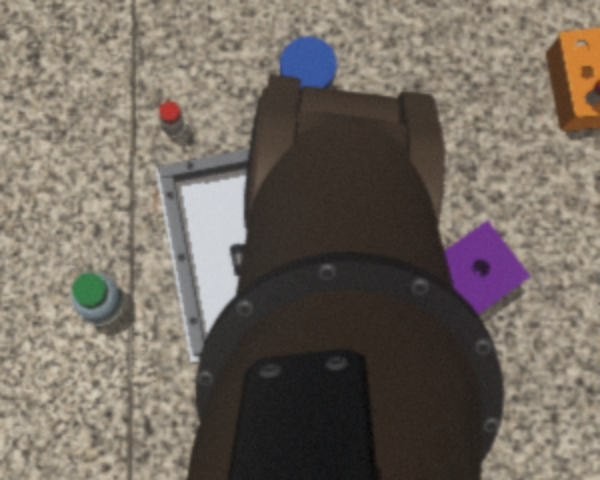

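```bash
python3 -m crank '[{"rx":0,"ry":0,"rz":0,"dx":-0.007,"dy":0,"dz":0.004,"jaw":0.04},{"rx":0,"ry":0,"rz":0,"dx":-0.007,"dy":0,"dz":0.003,"jaw":0.04},{"rx":0,"ry":0,"rz":0,"dx":-0.007,"dy":0,"dz":0.001,"jaw":0.04},{"rx":0,"ry":0,"rz":0,"dx":-0.007,"dy":0,"dz":0.001,"jaw":0.04},{"rx":0,"ry":0,"rz":0,"dx":-0.005,"dy":0,"dz":0.001,"jaw":0.04},{"rx":0,"ry":0,"rz":0,"dx":-0.005,"dy":0,"dz":0,"jaw":0.04},{"rx":0,"ry":0,"rz":0,"dx":-0.004,"dy":0,"dz":0,"jaw":0.04},{"rx":0,"ry":0,"rz":0,"dx":-0.004,"dy":0,"dz":0,"jaw":0.04}]'
python3 -c "
from h import *
st(); p=c2w(-.075,-.106); delta(p[0],p[1],.030,190.5)"
```

```text
time: 4.35
ee_pos: [0.5418, 0.0199, 0.0251]
tool_rot: [3.133, -0.029, -2.961]
contact_force: [-11.4, -1.8, 9.4]
width: 0.467
t 4.35 tcp [0.5418 0.0199 0.0251] corner-frame [-0.0773 -0.1045] rpy [ 179.51   -1.66 -169.66] F [-11.4  -1.8   9.4] w 0.467 q [-0.35  0.59  0.3   1.97 -0.29  0.65  1.89]
tool shift [-0.0022 -0.0015 -0.005 ]
rotvec [ 0.0086 -0.0289 -0.0029]
```

```bash
python3 -m crank '[{"rx":0,"ry":-0.015,"rz":0,"dx":-0.005,"dy":0,"dz":-0.003,"jaw":0.04},{"rx":0,"ry":-0.01,"rz":0,"dx":-0.005,"dy":0,"dz":-0.001,"jaw":0.04},{"rx":0,"ry":0,"rz":0,"dx":-0.005,"dy":0,"dz":0,"jaw":0.04},{"rx":0,"ry":0,"rz":0,"dx":-0.005,"dy":0,"dz":0,"jaw":0.04},{"rx":0,"ry":0,"rz":0,"dx":-0.005,"dy":0,"dz":0,"jaw":0.04},{"rx":0,"ry":0,"rz":0,"dx":-0.005,"dy":0,"dz":0,"jaw":0.04},{"rx":0,"ry":0,"rz":0,"dx":-0.005,"dy":0,"dz":0,"jaw":0.04},{"rx":0,"ry":0,"rz":0,"dx":-0.005,"dy":0,"dz":0,"jaw":0.04}]'
python3 - <<'E'
from h import *
st()
for n in("side",):
    im=imaging.get_image(n); cv2.imwrite(f"pics/{n}3.png",cv2.resize(im["color"][180:380,180:440],None,fx=2.5,fy=2.5))
E
```

```text
time: 5.02
ee_pos: [0.5441, 0.0206, 0.0229]
tool_rot: [3.124, -0.07, -2.966]
contact_force: [-18.6, -2.5, 14.3]
width: 0.466
t 5.02 tcp [0.5441 0.0206 0.0229] corner-frame [-0.075  -0.1042] rpy [ 178.99   -4.04 -169.95] F [-18.6  -2.5  14.3] w 0.466 q [-0.34  0.62  0.31  1.93 -0.29  0.71  1.89]
```

View pics/side3.png

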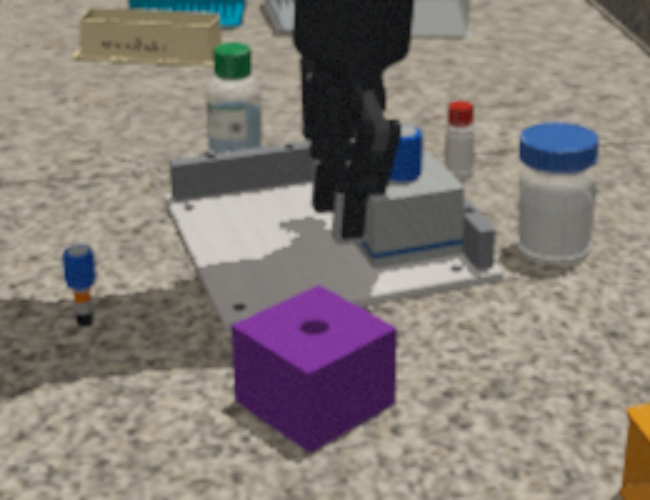

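The side view shows the block against the far fence, with the fingers behind it. I'll retreat and look from above.

```bash
python3 -m crank '[{"rx":0,"ry":0,"rz":0,"dx":0.01,"dy":0,"dz":0,"jaw":0.04},{"rx":0,"ry":-0.03,"rz":0,"dx":0.02,"dy":0,"dz":0,"jaw":0.04},{"rx":0,"ry":0,"rz":0,"dx":0.03,"dy":0,"dz":-0.02,"jaw":0.04},{"rx":0,"ry":0,"rz":0,"dx":0.02,"dy":0,"dz":-0.035,"jaw":0.04},{"rx":0,"ry":0,"rz":0,"dx":0,"dy":0,"dz":-0.04,"jaw":0.04},{"rx":0,"ry":0,"rz":0,"dx":0,"dy":0,"dz":-0.04,"jaw":0.04},{"rx":0,"ry":0,"rz":0.12,"dx":0,"dy":-0.03,"dz":0,"jaw":0.04},{"rx":0,"ry":0,"rz":0.12,"dx":0,"dy":-0.03,"dz":0,"jaw":0.04}]'
python3 - <<'E'
from h import *
st(); p=c2w(-.032,-.20); delta(p[0],p[1],.15,100.5)
im=imaging.get_image("top"); cv2.imwrite("pics/top3.png",cv2.resize(im["color"][150:390,200:500],None,fx=2,fy=2))
E
```

```text
time: 5.73
ee_pos: [0.4759, -0.0515, 0.1678]
tool_rot: [3.131, -0.037, 3.081]
contact_force: [0.2, 0.2, -1.0]
width: 0.472
t 5.73 tcp [ 0.4759 -0.0515  0.1678] corner-frame [-0.1552 -0.1627] rpy [179.37  -2.12 176.55] F [ 0.2  0.2 -1. ] w 0.472 q [-0.37  0.3   0.47  2.   -0.19  0.92  1.72]
tool shift [-0.1291 -0.0067  0.013 ]
rotvec [-0.0152 -0.0388  1.327 ]
```

View pics/top3.png

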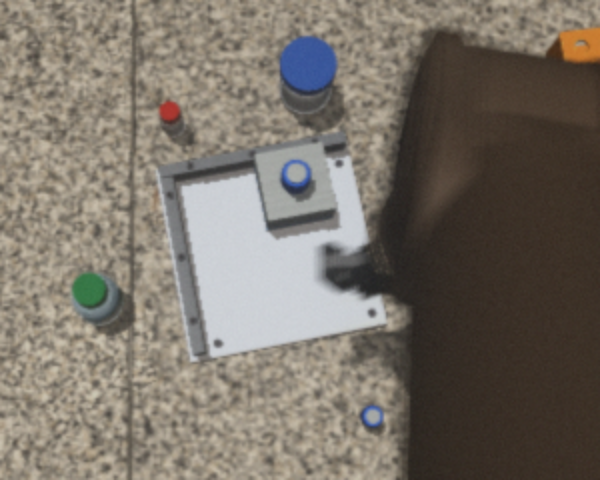

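```bash
python3 -m crank '[{"rx":0,"ry":0,"rz":0.12,"dx":-0.025,"dy":0,"dz":0,"jaw":0.03},{"rx":0,"ry":0,"rz":0.12,"dx":-0.02,"dy":0,"dz":0,"jaw":0.03},{"rx":0,"ry":0,"rz":0.12,"dx":-0.01,"dy":0,"dz":0,"jaw":0.03},{"rx":0,"ry":0,"rz":0.12,"dx":0,"dy":0,"dz":0,"jaw":0.03},{"rx":0,"ry":0,"rz":0.12,"dx":0,"dy":0,"dz":0,"jaw":0.03},{"rx":0,"ry":0,"rz":0.12,"dx":0,"dy":0,"dz":0,"jaw":0.03},{"rx":0,"ry":0,"rz":0.12,"dx":0,"dy":0,"dz":0,"jaw":0.03},{"rx":0,"ry":0,"rz":0.12,"dx":0,"dy":0,"dz":0,"jaw":0.03}]'
python3 - <<'E'
from h import *
st(); p=c2w(-.032,-.20); delta(p[0],p[1],.15,100.5)
im=imaging.get_image("top"); d=measure(im); print(d, w2c(d["blockrect"][0]), w2c(d["knob"]))
E
```

```text
time: 6.45
ee_pos: [0.5377, -0.0732, 0.1712]
tool_rot: [-3.13, -0.017, 2.079]
contact_force: [0.5, 0.7, 0.6]
width: 0.352
t 6.45 tcp [ 0.5377 -0.0732  0.1712] corner-frame [-0.0984 -0.1952] rpy [-179.36   -0.95  119.1 ] F [0.5 0.7 0.6] w 0.352 q [-0.48  0.44  0.73  1.88 -0.35  0.98  0.91]
tool shift [-0.026   0.0616  0.02  ]
rotvec [-0.0138 -0.0147  0.3246]
{'blockrect': ((0.5064732432365417, -0.03344506770372391), (0.0882543995976448, 0.18114051222801208), 87.37975311279297), 'knob': array([ 0.4698335 , -0.04557587,  0.09      ]), 'knobpx': array([302.2575897 , 389.21389144])} [-0.12180258 -0.15048244] [-0.16003945 -0.15573306]
```

```bash
python3 -m crank '[{"rx":-0.003,"ry":-0.003,"rz":0.11,"dx":-0.01,"dy":0,"dz":0,"jaw":0.02},{"rx":-0.003,"ry":-0.003,"rz":0.11,"dx":-0.008,"dy":0,"dz":0,"jaw":0.02},{"rx":-0.003,"ry":-0.003,"rz":0.105,"dx":0,"dy":0,"dz":0,"jaw":0.02},{"rx":-0.003,"ry":-0.003,"rz":0,"dx":0,"dy":0.02,"dz":0.01,"jaw":0.02},{"rx":0,"ry":0,"rz":0,"dx":0,"dy":0.02,"dz":0.01,"jaw":0.02},{"rx":0,"ry":0,"rz":0,"dx":0,"dy":0.02,"dz":0.005,"jaw":0.02},{"rx":0,"ry":0,"rz":0,"dx":0,"dy":0.003,"dz":0,"jaw":0.02},{"rx":0,"ry":0,"rz":0,"dx":0,"dy":0,"dz":0,"jaw":0.02}]'
python3 - <<'E'
from h import *
st(); p=c2w(-.034,-.18); delta(p[0],p[1],.03,100.5)
im=imaging.get_image("top"); cv2.imwrite("pics/top4.png",cv2.resize(im["color"][150:390,200:500],None,fx=2,fy=2))
p=cast(im,348.5,237.5,.09); print("knob old",w2c(p))
E
```

```text
time: 7.17
ee_pos: [0.6126, -0.0785, 0.1464]
tool_rot: [3.136, 0.001, 1.753]
contact_force: [-1.1, 0.8, -0.1]
width: 0.234
t 7.17 tcp [ 0.6126 -0.0785  0.1464] corner-frame [-0.0257 -0.2141] rpy [1.7970e+02 3.0000e-02 1.0044e+02] F [-1.1  0.8 -0.1] w 0.234 q [-0.46  0.59  0.77  1.74 -0.48  1.    0.67]
tool shift [ 0.0342 -0.009   0.1163]
rotvec [ 0.0052  0.0005 -0.001 ]
knob old [-0.03372396 -0.11030802]
```

View pics/top4.png

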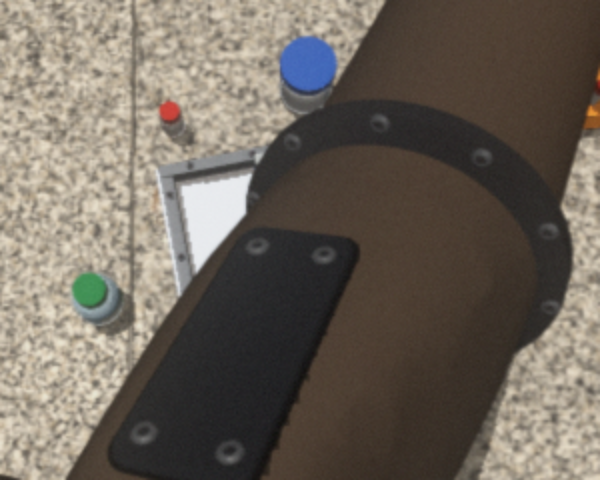

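```bash
python3 -m crank '[{"rx":0.005,"ry":0,"rz":0,"dx":0.018,"dy":-0.008,"dz":0,"jaw":0.02},{"rx":0,"ry":0,"rz":0,"dx":0,"dy":0,"dz":0.02,"jaw":0.02},{"rx":0,"ry":0,"rz":0,"dx":0,"dy":0,"dz":0.02,"jaw":0.02},{"rx":0,"ry":0,"rz":0,"dx":0,"dy":0,"dz":0.02,"jaw":0.02},{"rx":0,"ry":0,"rz":0,"dx":0,"dy":0,"dz":0.02,"jaw":0.02},{"rx":0,"ry":0,"rz":0,"dx":0,"dy":0,"dz":0.02,"jaw":0.02},{"rx":0,"ry":0,"rz":0,"dx":0,"dy":0,"dz":0.014,"jaw":0.02},{"rx":0,"ry":0,"rz":0,"dx":0,"dy":0,"dz":0,"jaw":0.02}]'
python3 - <<'E'
from h import *
st(); p=c2w(-.034,-.15); delta(p[0],p[1],.03,100.5)
im=imaging.get_image("side"); cv2.imwrite("pics/side4.png",cv2.resize(im["color"][180:380,180:440],None,fx=2.5,fy=2.5))
E
```

```text
time: 7.88
ee_pos: [0.5985, -0.0638, 0.0337]
tool_rot: [3.134, 0.001, 1.762]
contact_force: [-1.2, 0.7, -1.1]
width: 0.235
t 7.88 tcp [ 0.5985 -0.0638  0.0337] corner-frame [-0.0369 -0.1971] rpy [1.7956e+02 7.0000e-02 1.0097e+02] F [-1.2  0.7 -1.1] w 0.235 q [-0.41  0.7   0.65  1.87 -0.6   0.77  0.76]
tool shift [0.0471 0.0032 0.0036]
rotvec [0.0077 0.0012 0.0082]
```

View pics/side4.png

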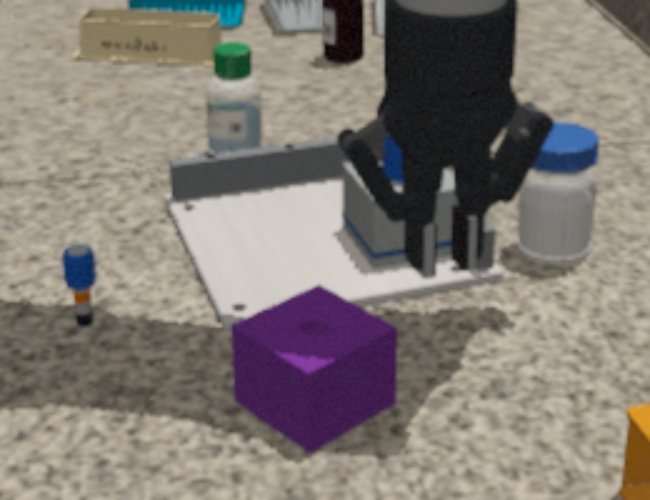

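```bash
python3 -m crank '[{"rx":0.004,"ry":0,"rz":0.008,"dx":0.015,"dy":0.002,"dz":0.002,"jaw":0.02},{"rx":0,"ry":0,"rz":0,"dx":0.015,"dy":0,"dz":0.002,"jaw":0.02},{"rx":0,"ry":0,"rz":0,"dx":0.01,"dy":0,"dz":0.001,"jaw":0.02},{"rx":0,"ry":0,"rz":0,"dx":0.01,"dy":0,"dz":0.001,"jaw":0.02},{"rx":0,"ry":0,"rz":0,"dx":0.01,"dy":0,"dz":0.001,"jaw":0.02},{"rx":0,"ry":0,"rz":0,"dx":0.01,"dy":0,"dz":0.001,"jaw":0.02},{"rx":0,"ry":0,"rz":0,"dx":0.01,"dy":0,"dz":0.001,"jaw":0.02},{"rx":0,"ry":0,"rz":0,"dx":0.01,"dy":0,"dz":0.001,"jaw":0.02}]'
python3 - <<'E'
from h import *
st(); p=c2w(-.034,-.075); delta(p[0],p[1],.03,100.5)
im=imaging.get_image("side"); cv2.imwrite("pics/side5.png",cv2.resize(im["color"][180:380,180:440],None,fx=2.5,fy=2.5))
E
```

```text
time: 8.6
ee_pos: [0.5867, 0.016, 0.0337]
tool_rot: [3.125, 0.018, 1.747]
contact_force: [0.2, -9.7, 1.9]
width: 0.234
t 8.6 tcp [0.5867 0.016  0.0337] corner-frame [-0.0339 -0.1165] rpy [179.04   1.02 100.11] F [ 0.2 -9.7  1.9] w 0.234 q [-0.58  0.69  0.68  1.92 -0.61  0.73  0.62]
tool shift [ 0.0415 -0.0005  0.003 ]
rotvec [ 0.0167  0.0178 -0.0066]
```

View pics/side5.png

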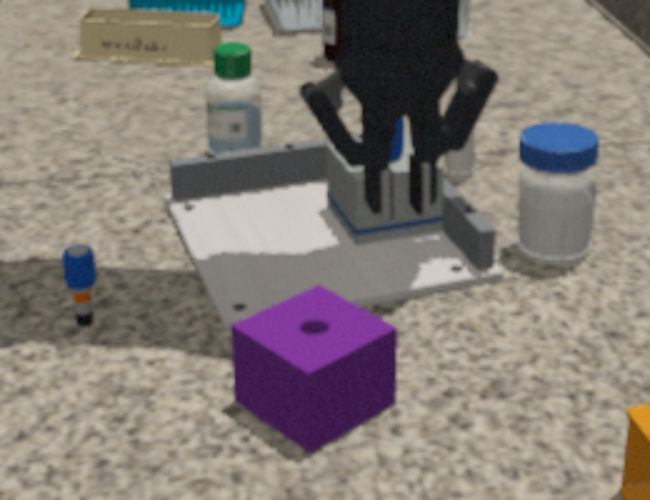

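The block is sliding along the far fence and stays square. I'll keep pushing towards the left fence.

```bash
python3 -m crank '[{"rx":0.008,"ry":0.01,"rz":-0.003,"dx":0.009,"dy":0,"dz":0.003,"jaw":0.02},{"rx":0.004,"ry":0.004,"rz":-0.003,"dx":0.009,"dy":0,"dz":0.001,"jaw":0.02},{"rx":0,"ry":0.002,"rz":0,"dx":0.008,"dy":0,"dz":0.001,"jaw":0.02},{"rx":0,"ry":0.002,"rz":0,"dx":0.008,"dy":0,"dz":0.001,"jaw":0.02},{"rx":0,"ry":0.002,"rz":0,"dx":0.006,"dy":0,"dz":0.001,"jaw":0.02},{"rx":0,"ry":0.002,"rz":0,"dx":0.006,"dy":0,"dz":0,"jaw":0.02},{"rx":0,"ry":0.002,"rz":0,"dx":0.005,"dy":0,"dz":0,"jaw":0.02},{"rx":0,"ry":0.002,"rz":0,"dx":0.005,"dy":0,"dz":0,"jaw":0.02}]'
python3 - <<'E'
from h import *
st(); p=c2w(-.034,-.075); delta(p[0],p[1],.03,100.5)
E
```

```text
time: 9.32
ee_pos: [0.5795, 0.0571, 0.0342]
tool_rot: [3.125, 0.015, 1.746]
contact_force: [0.3, -4.1, -2.0]
width: 0.235
t 9.32 tcp [0.5795 0.0571 0.0342] corner-frame [-0.0335 -0.0748] rpy [179.07   0.83 100.02] F [ 0.3 -4.1 -2. ] w 0.235 q [-0.66  0.68  0.68  1.93 -0.61  0.73  0.55]
tool shift [-0.0002 -0.0006  0.0042]
rotvec [ 0.0162  0.0146 -0.0083]
```

```bash
python3 -m crank '[{"rx":0.008,"ry":0.008,"rz":-0.004,"dx":0.005,"dy":0,"dz":0.002,"jaw":0.02},{"rx":0.004,"ry":0.004,"rz":-0.003,"dx":0.005,"dy":0,"dz":0,"jaw":0.02},{"rx":0,"ry":0,"rz":0,"dx":0.005,"dy":0,"dz":0,"jaw":0.02},{"rx":0,"ry":0,"rz":0,"dx":0.005,"dy":0,"dz":0,"jaw":0.02},{"rx":0,"ry":0,"rz":0,"dx":0.005,"dy":0,"dz":0,"jaw":0.02},{"rx":0,"ry":0,"rz":0,"dx":0.005,"dy":0,"dz":0,"jaw":0.02},{"rx":0,"ry":0,"rz":0,"dx":0.005,"dy":0,"dz":0,"jaw":0.02},{"rx":0,"ry":0,"rz":0,"dx":0.005,"dy":0,"dz":0,"jaw":0.02}]'
python3 - <<'E'
from h import *
st()
im=imaging.get_image("side"); cv2.imwrite("pics/side6.png",cv2.resize(im["color"][180:380,180:440],None,fx=2.5,fy=2.5))
E
```

```text
time: 9.98
ee_pos: [0.5794, 0.0577, 0.0373]
tool_rot: [3.123, 0.054, 1.728]
contact_force: [2.3, -17.6, -2.0]
width: 0.232
t 9.98 tcp [0.5794 0.0577 0.0373] corner-frame [-0.0335 -0.0741] rpy [178.96   3.09  99.02] F [  2.3 -17.6  -2. ] w 0.232 q [-0.71  0.69  0.72  1.93 -0.59  0.73  0.5 ]
```

View pics/side6.png

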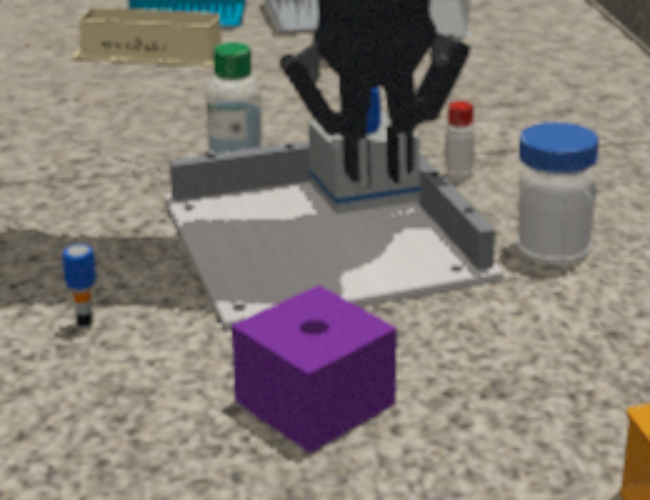

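Force has risen to 17.6 N with no motion, so the block is against the left fence. I'll retreat and check from above.

```bash
python3 -m crank '[{"rx":0,"ry":0,"rz":0,"dx":-0.01,"dy":0,"dz":0,"jaw":0.02},{"rx":0,"ry":0.03,"rz":0.01,"dx":-0.02,"dy":0,"dz":0,"jaw":0.02},{"rx":0.01,"ry":0.02,"rz":0.01,"dx":-0.03,"dy":0,"dz":0,"jaw":0.02},{"rx":0,"ry":0,"rz":0,"dx":-0.03,"dy":0,"dz":-0.02,"jaw":0.02},{"rx":0,"ry":0,"rz":0,"dx":-0.015,"dy":-0.01,"dz":-0.035,"jaw":0.02},{"rx":0,"ry":0,"rz":0,"dx":-0.01,"dy":-0.03,"dz":-0.025,"jaw":0.02},{"rx":0,"ry":0,"rz":0,"dx":-0.01,"dy":-0.03,"dz":-0.025,"jaw":0.02},{"rx":0,"ry":0,"rz":0,"dx":-0.01,"dy":-0.03,"dz":0,"jaw":0.02}]'
python3 - <<'E'
from h import *
st()
im=imaging.get_image("top"); cv2.imwrite("pics/top7.png",cv2.resize(im["color"][150:390,200:500],None,fx=2,fy=2)); np.save("pics/top7.npy",im,allow_pickle=True)
E
```

```text
time: 10.7
ee_pos: [0.5035, -0.0886, 0.1483]
tool_rot: [3.129, -0.002, 1.724]
contact_force: [1.3, -0.7, 1.6]
width: 0.233
t 10.7 tcp [ 0.5035 -0.0886  0.1483] corner-frame [-0.1348 -0.2042] rpy [ 1.7927e+02 -9.0000e-02  9.8800e+01] F [ 1.3 -0.7  1.6] w 0.233 q [-0.54  0.42  0.84  2.01 -0.42  0.87  0.67]
```

View pics/top7.png

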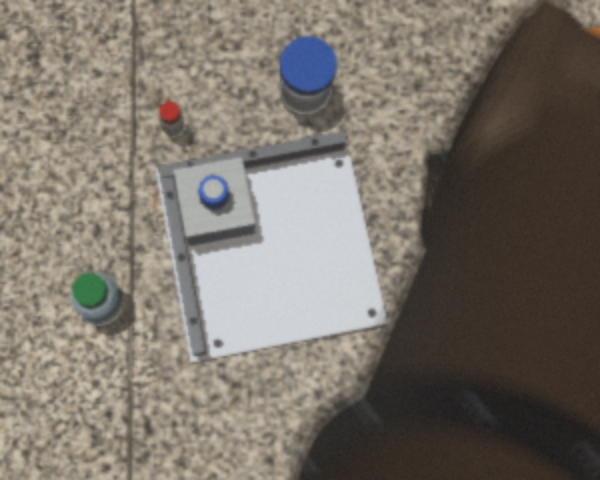

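```bash
python3 - <<'E'
from h import *
im=np.load("pics/top7.npy",allow_pickle=True).item()
W=pts(im); z=cv2.medianBlur(W[...,2].astype(np.float32),3); v,u=np.mgrid[0:480,0:640]
roi=(u>280)&(u<345)&(v>220)&(v<280)
m=comp(roi&(z>.048)); P,rc=castrect(im,m,.058); print("block",rc,w2c(rc[0]))
# minus knob: rim only
c=im["color"]; hsv=cv2.cvtColor(c,cv2.COLOR_BGR2HSV)
k=comp(roi&(z>.076)); p=np.argwhere(k).mean(0); q=cast(im,p[1],p[0],.090); print("knob by depth",q,w2c(q),"z",np.median(W[k][:,2]))
b=roi&(hsv[...,0]>100)&(hsv[...,0]<125)&(hsv[...,1]>110); x,y,w,h=cv2.boundingRect(b.astype(np.uint8)); print("blue bbox",x,y,w,h)
cv2.imwrite("pics/c7.png",cv2.resize(c[218:285,272:352],None,fx=8,fy=8,interpolation=cv2.INTER_CUBIC))
im2=imaging.get_image("side"); cv2.imwrite("pics/side7.png",cv2.resize(im2["color"][210:310,240:400],None,fx=5,fy=5,interpolation=cv2.INTER_CUBIC)); np.save("pics/side7.npy",im2,allow_pickle=True)
E
```

```text
block ((0.5737653374671936, 0.09726399183273315), (0.0655498057603836, 0.0637415423989296), 10.218147277832031) [-0.03181746 -0.03422513]
knob by depth [0.57290911 0.09654598 0.09      ] [-0.0327902  -0.03477508] z 0.08930286469973542
blue bbox 300 238 14 14
```

View pics/c7.png

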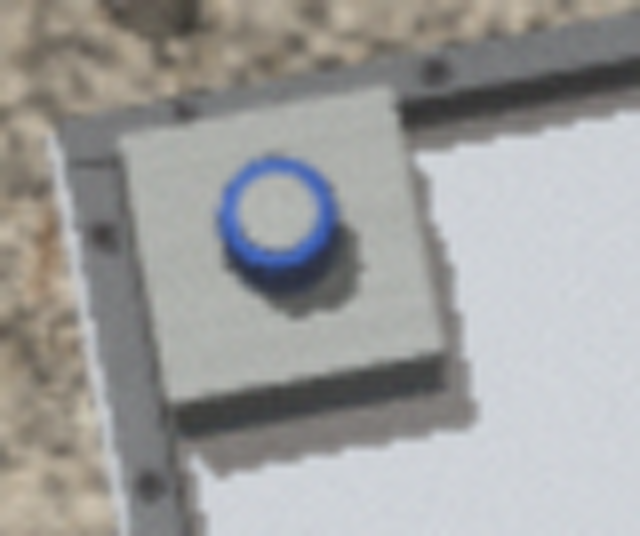

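View pics/side7.png

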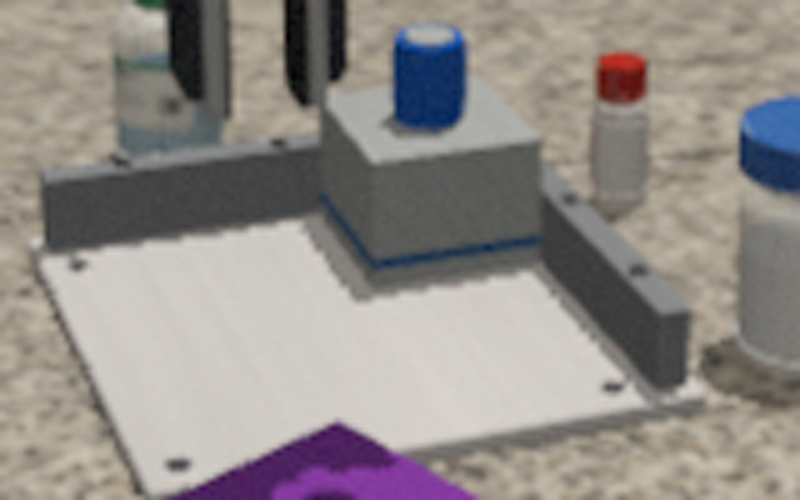

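Visually flush. As a check, I'll measure the same-camera distance from each fence's inner face to the block's opposite face, which should be 64 mm when flush.

```bash
python3 - <<'E'
from h import *
im=np.load("pics/side7.npy",allow_pickle=True).item()
W=pts(im); X=np.stack([W[...,0]*ex[0]+W[...,1]*ex[1]-C[0],W[...,0]*ey[0]+W[...,1]*ey[1]-C[1],W[...,2]],-1).reshape(-1,3)
x,y,z=X.T
def rep(n,m,a,bx):
    q=X[m]; A=np.c_[q[:,1-a],np.ones(len(q))]
    for _ in range(3):
        c=np.linalg.lstsq(A,q[:,a],rcond=None)[0]; rs=q[:,a]-A@c; k=abs(rs)<.004; q=q[k];A=A[k]
    print(n,len(q),"med",np.median(q[:,a]).round(4),"slope deg",np.degrees(np.arctan(c[0])).round(2))
hb=(z>.016)&(z<.032)
rep("far fence x",hb&(abs(x)<.008)&(y<-.085)&(y>-.16),0,0)
rep("block -x face",(z>.016)&(z<.052)&(abs(x+.064)<.008)&(y>-.058)&(y<-.008),0,0)
rep("left fence y",hb&(abs(y)<.008)&(x<-.075)&(x>-.165),1,0)
rep("block -y face",(z>.016)&(z<.052)&(abs(y+.064)<.008)&(x>-.058)&(x<-.008),1,0)
rep("block top->(z)",(z>.05)&(z<.066)&(x>-.06)&(x<-.005)&(y>-.06)&(y<-.005),2 if False else 0,0)
E
```

```text
far fence x 147 med 0.0022 slope deg 0.18
block -x face 150 med -0.0616 slope deg 0.3
left fence y 373 med 0.0004 slope deg -0.09
block -y face 470 med -0.0661 slope deg -0.23
block top->(z) 51 med -0.038 slope deg -18.31
```

```bash
python3 -c "
from h import *
st(); p=c2w(-.032,-.10); delta(p[0],p[1],.16,100.5)"
```

```text
t 10.8 tcp [ 0.498  -0.0895  0.1457] corner-frame [-0.1404 -0.2041] rpy [179.62  -0.25  98.53] F [0.2 0.8 0.3] w 0.235 q [-0.54  0.42  0.84  2.02 -0.42  0.87  0.67]
tool shift [ 0.1078  0.1048 -0.0131]
rotvec [ 0.0067 -0.0042 -0.0344]
```

```bash
python3 -m crank '[{"rx":0,"ry":0,"rz":-0.01,"dx":0.018,"dy":0.02,"dz":-0.003,"jaw":0.05},{"rx":0,"ry":0,"rz":-0.01,"dx":0.018,"dy":0.02,"dz":-0.003,"jaw":0.05},{"rx":0,"ry":0,"rz":-0.01,"dx":0.018,"dy":0.02,"dz":-0.003,"jaw":0.05},{"rx":0,"ry":0,"rz":0,"dx":0.018,"dy":0.02,"dz":-0.003,"jaw":0.05},{"rx":0,"ry":0,"rz":0,"dx":0.018,"dy":0.02,"dz":0,"jaw":0.05},{"rx":0,"ry":0,"rz":0,"dx":0.01,"dy":0.005,"dz":0,"jaw":0.05},{"rx":0,"ry":0,"rz":0,"dx":0,"dy":0,"dz":0,"jaw":0.05},{"rx":0,"ry":0,"rz":0,"dx":0,"dy":0,"dz":0,"jaw":0.05}]'
cat >> h.py <<'E'
def wcast(im,s,u,v,h):
    f=f_of(im); a=u-im["cx"]; b=v-im["cy"]; rr=np.hypot(a,b); t=rr/f
    d=np.array([np.sin(t)*a/rr,np.sin(t)*b/rr,np.cos(t)])
    R=Ro.from_euler("xyz",s["tool_rot"]).as_matrix(); T=im["T_tool_cam"]
    o=R@T[:3,3]+s["ee_pos"]; d=R@T[:3,:3]@d
    return o+d*(h-o[2])/d[2]
E
python3 - <<'E'
from h import *
st(); s=monitor.state(); im=imaging.get_image("wrist"); np.save("pics/wr1.npy",{"im":im,"s":s},allow_pickle=True)
print(s["ee_pos"],s["tool_rot"]); cv2.imwrite("pics/wr1.png",im["color"])
E
```

```text
time: 11.47
ee_pos: [0.5876, 0.0384, 0.1618]
tool_rot: [3.13, -0.016, 1.755]
contact_force: [-0.8, -0.5, 0.0]
width: 0.584
t 11.47 tcp [0.5876 0.0384 0.1618] corner-frame [-0.029  -0.0946] rpy [179.36  -0.9  100.57] F [-0.8 -0.5  0. ] w 0.584 q [-0.69  0.53  0.79  1.8  -0.47  0.99  0.48]
[0.58759021 0.03838399 0.16177341] [ 3.13033736 -0.01578411  1.75520317]
```

View pics/wr1.png

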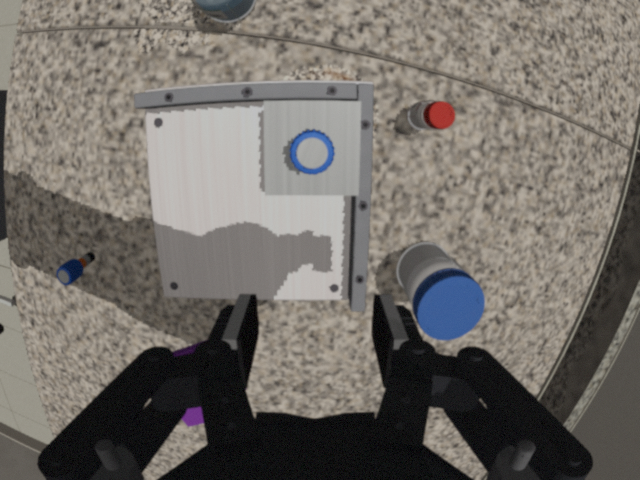

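The wrist view shows the block in the corner at (312,147), with the knob at (312,152). I'll enlarge it to judge the gaps.

```bash
python3 - <<'E'
from h import *
d=np.load("pics/wr1.npy",allow_pickle=True).item(); im,s=d["im"],d["s"]
cv2.imwrite("pics/wr1c.png",cv2.resize(im["color"][75:210,230:390],None,fx=5,fy=4.44,interpolation=cv2.INTER_CUBIC))
b=cv2.cvtColor(im["color"],cv2.COLOR_BGR2HSV); m=(b[...,0]>100)&(b[...,0]<125)&(b[...,1]>140); m[:, :270]=0;m[:,360:]=0;m[:120]=0;m[200:]=0
k=max(cv2.findContours(m.astype(np.uint8),0,1)[0],key=cv2.contourArea); (u,v),rad=cv2.minEnclosingCircle(k)
print(u,v,rad,"knob",wcast(im,s,u,v,.085),w2c(wcast(im,s,u,v,.085)))
E
```

```text
311.3316955566406 151.55032348632812 21.80643653869629 knob [0.57536006 0.09803674 0.085     ] [-0.03010862 -0.03375594]
```

View pics/wr1c.png

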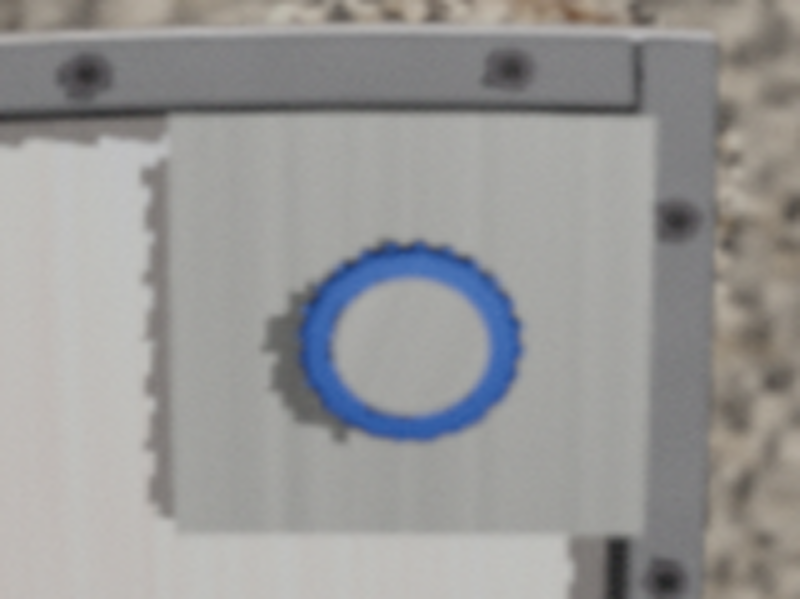

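The dark line at the left fence is only its inner face (under 1 mm), and the right edge meets the far fence. The block is flush and square, so I'll move over the knob.

```bash
python3 -c "
from h import *
st(); delta(.5745,.0972,.12,100.5)"
```

```text
t 11.52 tcp [0.5873 0.0383 0.1617] corner-frame [-0.0293 -0.0947] rpy [179.37  -0.92 100.55] F [ 1.2  0.  -0.5] w 0.588 q [-0.69  0.53  0.79  1.8  -0.47  0.99  0.48]
tool shift [ 0.0596 -0.0023  0.0427]
rotvec [ 0.011  -0.0161  0.0007]
```

```bash
python3 -m crank '[{"rx":0.006,"ry":-0.008,"rz":0,"dx":0.015,"dy":-0.001,"dz":0,"jaw":0.05},{"rx":0.005,"ry":-0.008,"rz":0,"dx":0.015,"dy":-0.001,"dz":0,"jaw":0.05},{"rx":0,"ry":0,"rz":0,"dx":0.015,"dy":0,"dz":0.01,"jaw":0.05},{"rx":0,"ry":0,"rz":0,"dx":0.012,"dy":0,"dz":0.01,"jaw":0.05},{"rx":0,"ry":0,"rz":0,"dx":0.002,"dy":0,"dz":0.01,"jaw":0.05},{"rx":0,"ry":0,"rz":0,"dx":0,"dy":0,"dz":0.01,"jaw":0.05},{"rx":0,"ry":0,"rz":0,"dx":0,"dy":0,"dz":0.003,"jaw":0.05},{"rx":0,"ry":0,"rz":0,"dx":0,"dy":0,"dz":0,"jaw":0.05}]'
python3 - <<'E'
from h import *
st(); delta(.5745,.0972,.067,100.5); s=monitor.state(); im=imaging.get_image("wrist"); np.save("pics/wr2.npy",{"im":im,"s":s},allow_pickle=True)
cv2.imwrite("pics/wr2.png",im["color"])
im=imaging.get_image("side"); cv2.imwrite("pics/side8.png",cv2.resize(im["color"][190:310,240:400],None,fx=4,fy=4,interpolation=cv2.INTER_CUBIC))
E
```

```text
time: 12.18
ee_pos: [0.57, 0.09, 0.1139]
tool_rot: [-3.138, 0.001, 1.744]
contact_force: [-0.8, 0.2, -1.0]
width: 0.587
t 12.18 tcp [0.57   0.09   0.1139] corner-frame [-0.0368 -0.0407] rpy [-1.7981e+02  5.0000e-02  9.9930e+01] F [-0.8  0.2 -1. ] w 0.587 q [-0.77  0.58  0.77  1.87 -0.5   0.9   0.41]
tool shift [0.0064 0.0058 0.0468]
rotvec [-0.0033  0.0009 -0.01  ]
```

View pics/wr2.png

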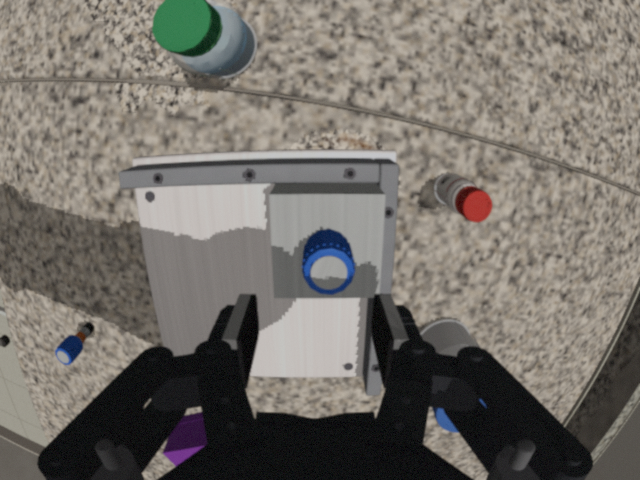

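View pics/side8.png

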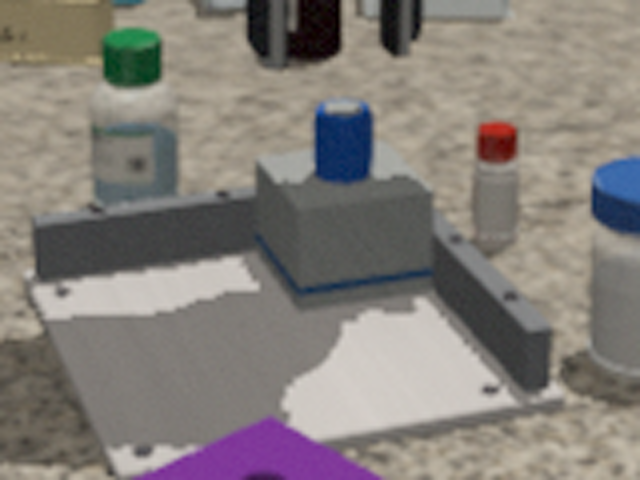

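```bash
python3 - <<'E'
from h import *
d=np.load("pics/wr2.npy",allow_pickle=True).item(); im,s=d["im"],d["s"]
c=im["color"]; g=cv2.cvtColor(c,cv2.COLOR_BGR2HSV)
cr=(g[...,1]<60).astype(np.uint8); cr[:235]=0; cr[305:]=0; cr[:,295:]=cr[:,295:]; 
n,l,stt,ce=cv2.connectedComponentsWithStats(cr); i=l[270,329]; print(i,stt[i],ce[i])
u,v=ce[i] if i else (329,269)
p=wcast(im,s,u,v,.090); print("knob top",p,w2c(p)); delta(p[0],p[1],.067,100.5)
E
```

```text
2 [310 256  37  33 951] [328.30178759 272.12197687]
knob top [0.57563407 0.0972916  0.09      ] [-0.02997499 -0.03453853]
tool shift [0.0065 0.0065 0.0477]
rotvec [-0.0024  0.0009 -0.0105]
```

```bash
python3 -m crank '[{"rx":-0.002,"ry":0,"rz":-0.01,"dx":0.0065,"dy":0.006,"dz":0,"jaw":0.05},{"rx":0,"ry":0,"rz":0,"dx":0,"dy":0,"dz":0,"jaw":0.05},{"rx":0,"ry":0,"rz":0,"dx":0.001,"dy":0.001,"dz":0.004,"jaw":0.05},{"rx":0,"ry":0,"rz":0,"dx":0,"dy":0,"dz":0.004,"jaw":0.05},{"rx":0,"ry":0,"rz":0,"dx":0,"dy":0,"dz":0.004,"jaw":0.05},{"rx":0,"ry":0,"rz":0,"dx":0,"dy":0,"dz":0.004,"jaw":0.05},{"rx":0,"ry":0,"rz":0,"dx":0,"dy":0,"dz":0.003,"jaw":0.05},{"rx":0,"ry":0,"rz":0,"dx":0,"dy":0,"dz":0,"jaw":0.05}]'
python3 -c "
from h import *
st(); delta(.575,.0973,.066,100.5)"
```

```text
time: 12.95
ee_pos: [0.5787, 0.0978, 0.0955]
tool_rot: [3.138, 0.001, 1.753]
contact_force: [-0.0, -0.5, -0.9]
width: 0.586
t 12.95 tcp [0.5787 0.0978 0.0955] corner-frame [-0.0269 -0.0346] rpy [1.7980e+02 7.0000e-02 1.0042e+02] F [-0.  -0.5 -0.9] w 0.586 q [-0.76  0.61  0.74  1.86 -0.53  0.87  0.43]
tool shift [ 0.0003 -0.0038  0.0295]
rotvec [ 0.0035  0.0012 -0.0014]
```

```bash
python3 -m crank '[{"rx":0.003,"ry":0,"rz":-0.001,"dx":0,"dy":-0.003,"dz":0.004,"jaw":0.05},{"rx":0,"ry":0,"rz":0,"dx":0,"dy":0,"dz":0.005,"jaw":0.05},{"rx":0,"ry":0,"rz":0,"dx":0,"dy":0,"dz":0.005,"jaw":0.05},{"rx":0,"ry":0,"rz":0,"dx":0,"dy":0,"dz":0.005,"jaw":0.05},{"rx":0,"ry":0,"rz":0,"dx":0,"dy":0,"dz":0.005,"jaw":0.05},{"rx":0,"ry":0,"rz":0,"dx":0,"dy":0,"dz":0.004,"jaw":0.05},{"rx":0,"ry":0,"rz":0,"dx":0,"dy":0,"dz":0,"jaw":0.05},{"rx":0,"ry":0,"rz":0,"dx":0,"dy":0,"dz":0,"jaw":0.05}]'
python3 - <<'E'
from h import *
st(); delta(.575,.0973,.066,100.5)
im=imaging.get_image("side"); cv2.imwrite("pics/side9.png",cv2.resize(im["color"][190:310,240:400],None,fx=4,fy=4,interpolation=cv2.INTER_CUBIC))
im=imaging.get_image("wrist"); cv2.imwrite("pics/wr3.png",im["color"][180:480,150:500])
E
```

```text
time: 13.62
ee_pos: [0.5748, 0.0968, 0.0637]
tool_rot: [-3.14, 0.001, 1.753]
contact_force: [-0.3, -0.4, 0.0]
width: 0.588
t 13.62 tcp [0.5748 0.0968 0.0637] corner-frame [-0.0308 -0.0349] rpy [-1.7993e+02  8.0000e-02  1.0046e+02] F [-0.3 -0.4  0. ] w 0.588 q [-0.73  0.65  0.71  1.89 -0.57  0.81  0.46]
tool shift [ 0.0004  0.0002 -0.0023]
rotvec [-0.0011  0.0014 -0.0006]
```

View pics/side9.png

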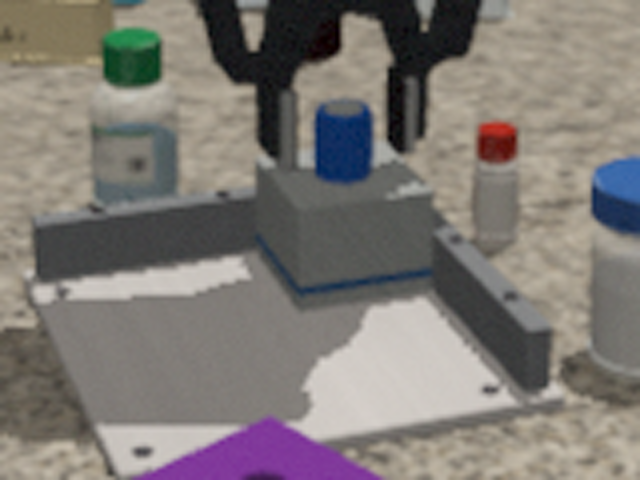

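View pics/wr3.png

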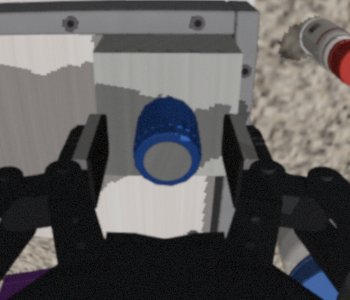

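The fingers straddle the knob, centred, and clear of the block top. I'll lift 2 mm and close.

```bash
python3 -m crank '[{"rx":0,"ry":0,"rz":0,"dx":0,"dy":0,"dz":-0.002,"jaw":0.05},{"rx":0,"ry":0,"rz":0,"dx":0,"dy":0,"dz":0,"jaw":0.03},{"rx":0,"ry":0,"rz":0,"dx":0,"dy":0,"dz":0,"jaw":0.025},{"rx":0,"ry":0,"rz":0,"dx":0,"dy":0,"dz":0,"jaw":0.015},{"rx":0,"ry":0,"rz":0,"dx":0,"dy":0,"dz":0,"jaw":0.01},{"rx":0,"ry":0,"rz":0,"dx":0,"dy":0,"dz":0,"jaw":0},{"rx":0,"ry":0,"rz":0,"dx":0,"dy":0,"dz":0,"jaw":0},{"rx":0,"ry":0,"rz":0,"dx":0,"dy":0,"dz":0,"jaw":0}]'
python3 - <<'E'
from h import *
st()
im=imaging.get_image("side"); cv2.imwrite("pics/side10.png",cv2.resize(im["color"][190:310,240:400],None,fx=4,fy=4,interpolation=cv2.INTER_CUBIC))
E
```

```text
time: 14.38
ee_pos: [0.5756, 0.0971, 0.0673]
tool_rot: [3.141, 0.001, 1.754]
contact_force: [-0.5, 0.7, -0.5]
width: 0.286
t 14.38 tcp [0.5756 0.0971 0.0673] corner-frame [-0.0301 -0.0348] rpy [1.7995e+02 6.0000e-02 1.0047e+02] F [-0.5  0.7 -0.5] w 0.286 q [-0.74  0.64  0.71  1.89 -0.56  0.82  0.46]
```

View pics/side10.png

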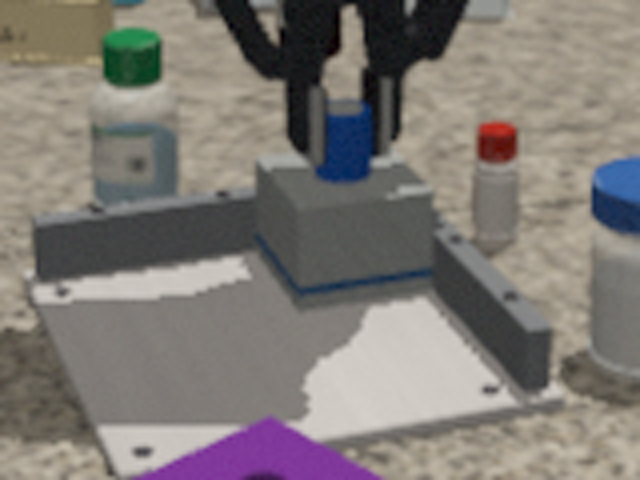

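```bash
python3 -m crank '[{"rx":0,"ry":0,"rz":0,"dx":0,"dy":0,"dz":0,"jaw":0},{"rx":0,"ry":0,"rz":0,"dx":0,"dy":0,"dz":0,"jaw":0},{"rx":0,"ry":0,"rz":0,"dx":0,"dy":0,"dz":-0.002,"jaw":0},{"rx":0,"ry":0,"rz":0,"dx":0,"dy":0,"dz":-0.002,"jaw":0},{"rx":0,"ry":0,"rz":0,"dx":0,"dy":0,"dz":-0.002,"jaw":0},{"rx":0,"ry":0,"rz":0,"dx":0,"dy":0,"dz":-0.002,"jaw":0},{"rx":0,"ry":0,"rz":0,"dx":0,"dy":0,"dz":0,"jaw":0},{"rx":0,"ry":0,"rz":0,"dx":0,"dy":0,"dz":0,"jaw":0}]'
python3 - <<'E'
from h import *
st()
im=imaging.get_image("side"); cv2.imwrite("pics/side11.png",cv2.resize(im["color"][190:310,240:400],None,fx=4,fy=4,interpolation=cv2.INTER_CUBIC))
E
```

```text
time: 15.1
ee_pos: [0.5756, 0.0971, 0.0762]
tool_rot: [3.141, 0.001, 1.754]
contact_force: [0.2, 0.3, -0.8]
width: 0.28
t 15.1 tcp [0.5756 0.0971 0.0762] corner-frame [-0.0301 -0.0347] rpy [1.7995e+02 6.0000e-02 1.0048e+02] F [ 0.2  0.3 -0.8] w 0.28 q [-0.74  0.63  0.72  1.88 -0.55  0.84  0.45]
```

View pics/side11.png

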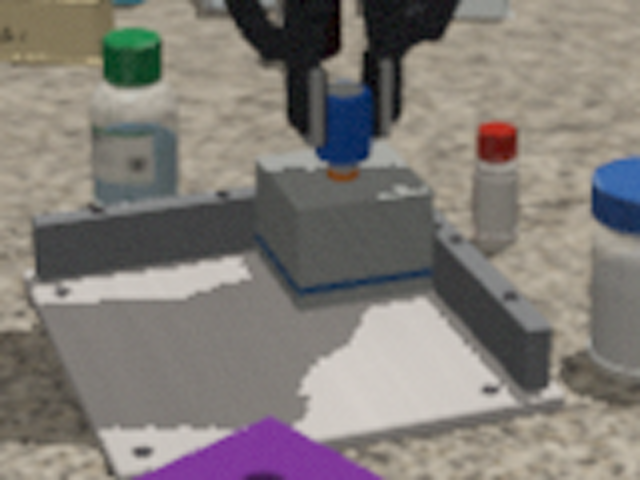

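The gauge comes up with the fingers: the orange band's top edge is visible at (343,173), and the block is still. About 13 mm to go.

```bash
python3 -m crank '[{"rx":0,"ry":0,"rz":0,"dx":0,"dy":0,"dz":-0.002,"jaw":0},{"rx":0,"ry":0,"rz":0,"dx":0,"dy":0,"dz":-0.002,"jaw":0},{"rx":0,"ry":0,"rz":0,"dx":0,"dy":0,"dz":-0.002,"jaw":0},{"rx":0,"ry":0,"rz":0,"dx":0,"dy":0,"dz":-0.002,"jaw":0},{"rx":0,"ry":0,"rz":0,"dx":0,"dy":0,"dz":-0.002,"jaw":0},{"rx":0,"ry":0,"rz":0,"dx":0,"dy":0,"dz":-0.002,"jaw":0},{"rx":0,"ry":0,"rz":0,"dx":0,"dy":0,"dz":0,"jaw":0},{"rx":0,"ry":0,"rz":0,"dx":0,"dy":0,"dz":0,"jaw":0}]'
python3 - <<'E'
from h import *
st()
im=imaging.get_image("side"); cv2.imwrite("pics/side12.png",cv2.resize(im["color"][190:310,240:400],None,fx=5,fy=5,interpolation=cv2.INTER_CUBIC))
np.save("pics/side12.npy",im,allow_pickle=True)
im=imaging.get_image("wrist"); cv2.imwrite("pics/wr12.png",im["color"][180:480,150:500])
E
```

```text
time: 15.82
ee_pos: [0.5756, 0.097, 0.0896]
tool_rot: [3.141, 0.001, 1.754]
contact_force: [-0.2, -0.2, -0.5]
width: 0.28
t 15.82 tcp [0.5756 0.097  0.0896] corner-frame [-0.0301 -0.0348] rpy [1.7994e+02 6.0000e-02 1.0047e+02] F [-0.2 -0.2 -0.5] w 0.28 q [-0.75  0.61  0.74  1.87 -0.54  0.86  0.43]
```

View pics/side12.png

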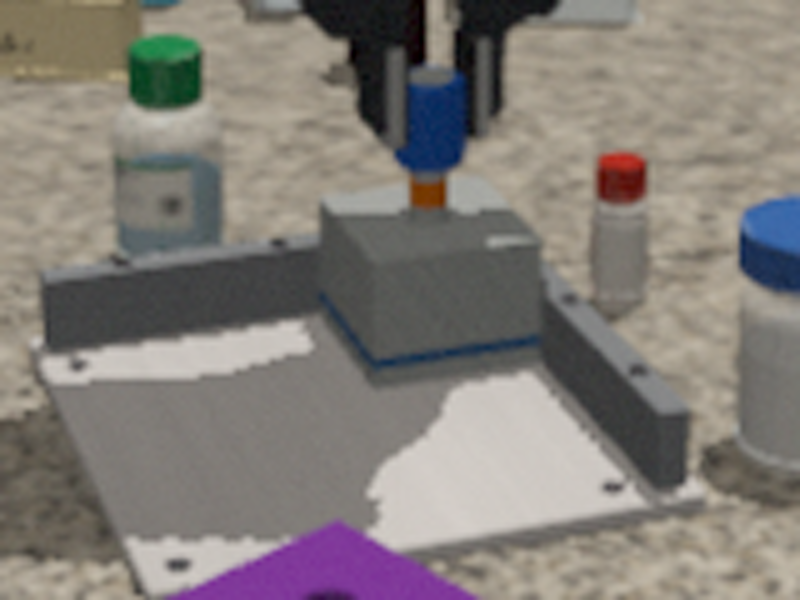

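View pics/wr12.png

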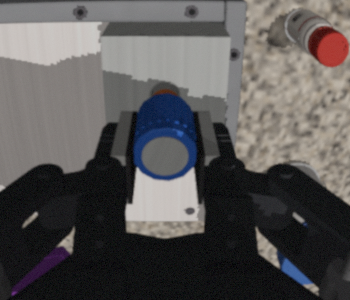

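The side view shows the whole orange band (428,192) with bare steel below it and no black; TCP rise is 22.3 mm. I'll recheck block flushness before handing in.

```bash
python3 - <<'E'
from h import *
X=[]
for i in range(4):
    im=imaging.get_image("side"); W=pts(im); X.append(np.stack([W[...,:2]@ex-C[0],W[...,:2]@ey-C[1],W[...,2]],-1).reshape(-1,3))
a=np.load("pics/side7.npy",allow_pickle=True).item()["color"][235:305,300:352].astype(int); b=im["color"][235:305,300:352].astype(int)
X=np.concatenate(X); x,y,z=X.T; hb=(z>.016)&(z<.032)
for n,m,k in(("far fence",hb&(abs(x)<.008)&(y<-.085)&(y>-.16),0),("block -x",hb&(abs(x+.064)<.01)&(y>-.058)&(y<-.008),0),("left fence",hb&(abs(y)<.008)&(x<-.075)&(x>-.165),1),("block -y",hb&(abs(y+.064)<.01)&(x>-.058)&(x<-.008),1)): print(n,m.sum(),np.median(X[m][:,k]).round(4),X[m][:,k].mean().round(4))
# image shift of block's blue foot stripe
def stripe(c):
    h=cv2.cvtColor(c.astype(np.uint8),cv2.COLOR_BGR2HSV); m=(h[...,0]>100)&(h[...,0]<125)&(h[...,1]>100); m[:30]=0; q=np.argwhere(m); return q.mean(0).round(2),len(q)
print(stripe(a),stripe(b)); st()
E
```

```text
far fence 596 0.0023 0.0023
block -x 271 -0.0616 -0.0616
left fence 1481 0.0004 0.0003
block -y 838 -0.0661 -0.0662
(array([nan, nan]), 0) (array([nan, nan]), 0)
t 16.12 tcp [0.5754 0.097  0.0893] corner-frame [-0.0302 -0.0348] rpy [1.7997e+02 7.0000e-02 1.0047e+02] F [-1.3 -0.2 -0.8] w 0.281 q [-0.75  0.62  0.74  1.87 -0.54  0.86  0.43]<stdin>:10: RuntimeWarning: Mean of empty slice.
  ret = um.true_divide(
```

The y distance reads 66.5 mm, while x reads 63.8 mm. I'll cross-check it with edges in the earlier wrist picture, cast at their own heights.

```bash
python3 - <<'E'
from h import *
d=np.load("pics/wr1.npy",allow_pickle=True).item(); im,s=d["im"],d["s"]
g=cv2.cvtColor(im["color"],cv2.COLOR_BGR2GRAY).astype(float)
print("rows 90-106 u=270-350 mean",g[88:106,275:345].mean(1).round(0), "\nleft part u 200-255",g[88:112,210:255].mean(1).round(0))
print("rows 190-200",g[190:200,275:340].mean(1).round(0))
print("cols 350-376 at rows 120-180",g[125:180,350:378].mean(0).round(0)); print("cols 258-272",g[125:180,256:272].mean(0).round(0))
for n,u,v,h in(("block +y edge",310,100.2,.058),("block -y edge",310,195,.058),("fence inner top",310,98.2,.038),("fence inner top@u230",230,99.5,.038),("fence outer top",310,83.5,.038)):
    print(n,w2c(wcast(im,s,u,v,h)).round(4))
E
```

```text
rows 90-106 u=270-350 mean [123. 121. 120. 120. 121. 121. 123. 125. 122. 110.  87.  80. 122. 158.
 167. 168. 168. 167.] 
left part u 200-255 [120. 117. 114. 112. 112. 113. 115. 118. 119. 120. 116. 101.  79.  68.
  85. 109. 121. 127. 139. 159. 178. 188. 190. 191.]
rows 190-200 [158. 158. 158. 158. 163. 177. 187. 189. 190. 190.]
cols 350-376 at rows 120-180 [165. 164. 163. 163. 164. 165. 166. 167. 165. 156. 140. 127. 123. 122.
 122. 121. 122. 123. 123. 124. 123. 122. 126. 138. 140. 135. 130. 128.]
cols 258-272 [191. 189. 182. 167. 145. 130. 126. 135. 151. 160. 163. 163. 162. 161.
 161. 161.]
block +y edge [-0.031  -0.0017]
block -y edge [-0.0309 -0.0658]
fence inner top [-0.031   0.0009]
fence inner top@u230 [-0.0885  0.0014]
fence outer top [-0.031   0.0115]
```

Three views put the y gap at roughly 2 mm, against a 3 mm limit, although the push had stopped hard. That is too marginal. There is plenty of time, so I'll seat the gauge again, release it and re-push the block with more force.

```bash
python3 -m crank '[{"rx":0,"ry":0,"rz":0,"dx":0,"dy":0,"dz":0.004,"jaw":0},{"rx":0,"ry":0,"rz":0,"dx":0,"dy":0,"dz":0.004,"jaw":0},{"rx":0,"ry":0,"rz":0,"dx":0,"dy":0,"dz":0.004,"jaw":0},{"rx":0,"ry":0,"rz":0,"dx":0,"dy":0,"dz":0.004,"jaw":0},{"rx":0,"ry":0,"rz":0,"dx":0,"dy":0,"dz":0.002,"jaw":0},{"rx":0,"ry":0,"rz":0,"dx":0,"dy":0,"dz":0,"jaw":0},{"rx":0,"ry":0,"rz":0,"dx":0,"dy":0,"dz":0,"jaw":0},{"rx":0,"ry":0,"rz":0,"dx":0,"dy":0,"dz":0,"jaw":0}]'
python3 -c "
from h import *
st()"
```

```text
time: 16.78
ee_pos: [0.5753, 0.097, 0.0685]
tool_rot: [-3.141, 0.001, 1.753]
contact_force: [-0.3, 0.4, -1.5]
width: 0.282
t 16.78 tcp [0.5753 0.097  0.0685] corner-frame [-0.0304 -0.0348] rpy [-1.7998e+02  8.0000e-02  1.0047e+02] F [-0.3  0.4 -1.5] w 0.282 q [-0.74  0.64  0.71  1.89 -0.56  0.82  0.45]
```

Within 1 mm of home. Release, and rise clear of the knob.

```bash
python3 -m crank '[{"rx":0,"ry":0,"rz":0,"dx":0,"dy":0,"dz":0.0005,"jaw":0.05},{"rx":0,"ry":0,"rz":0,"dx":0,"dy":0,"dz":0,"jaw":0.05},{"rx":0,"ry":0,"rz":0,"dx":0,"dy":0,"dz":0,"jaw":0.05},{"rx":0,"ry":0,"rz":0,"dx":0,"dy":0,"dz":0,"jaw":0.05},{"rx":0,"ry":0,"rz":0,"dx":0,"dy":0,"dz":-0.015,"jaw":0.05},{"rx":0,"ry":0,"rz":0,"dx":0,"dy":0,"dz":-0.02,"jaw":0.05},{"rx":0,"ry":0,"rz":0,"dx":0,"dy":0,"dz":-0.02,"jaw":0.05},{"rx":0,"ry":0,"rz":0,"dx":0,"dy":0,"dz":0,"jaw":0.05}]'
python3 - <<'E'
from h import *
st()
im=imaging.get_image("side"); cv2.imwrite("pics/side13.png",cv2.resize(im["color"][190:310,240:400],None,fx=4,fy=4,interpolation=cv2.INTER_CUBIC))
p=c2w(-.032,-.12); delta(p[0],p[1],.125,100.5)
E
```

```text
time: 17.45
ee_pos: [0.5746, 0.0964, 0.1246]
tool_rot: [-3.139, 0.002, 1.753]
contact_force: [0.8, -0.6, -0.3]
width: 0.586
t 17.45 tcp [0.5746 0.0964 0.1246] corner-frame [-0.0312 -0.0352] rpy [-1.7986e+02  1.2000e-01  1.0042e+02] F [ 0.8 -0.6 -0.3] w 0.586 q [-0.78  0.57  0.78  1.84 -0.49  0.93  0.4 ]
tool shift [-0.0851 -0.0001 -0.0016]
rotvec [-0.0037  0.002  -0.001 ]
```

View pics/side13.png

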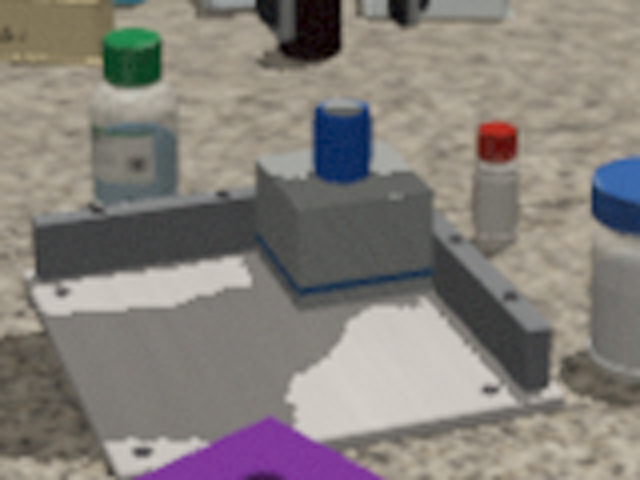

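The gauge is home again and the fingers are clear. I'll go in front of the -y' face.

```bash
python3 -m crank '[{"rx":0,"ry":0,"rz":0,"dx":-0.03,"dy":0,"dz":0,"jaw":0.02},{"rx":0,"ry":0,"rz":0,"dx":-0.03,"dy":0,"dz":0,"jaw":0.02},{"rx":0,"ry":0,"rz":0,"dx":-0.025,"dy":0,"dz":0.01,"jaw":0.02},{"rx":0,"ry":0,"rz":0,"dx":0,"dy":0,"dz":0.02,"jaw":0.02},{"rx":0,"ry":0,"rz":0,"dx":0,"dy":0,"dz":0.02,"jaw":0.02},{"rx":0,"ry":0,"rz":0,"dx":0,"dy":0,"dz":0.02,"jaw":0.02},{"rx":0,"ry":0,"rz":0,"dx":0,"dy":0,"dz":0.015,"jaw":0.02},{"rx":0,"ry":0,"rz":0,"dx":0,"dy":0,"dz":0,"jaw":0.02}]'
python3 -c "
from h import *
st(); p=c2w(-.032,-.08); delta(p[0],p[1],.028,100.5)"
```

```text
time: 18.17
ee_pos: [0.5888, 0.0106, 0.0315]
tool_rot: [-3.138, 0.001, 1.756]
contact_force: [-0.7, -0.8, 1.0]
width: 0.229
t 18.17 tcp [0.5888 0.0106 0.0315] corner-frame [-0.0329 -0.1222] rpy [-1.7979e+02  6.0000e-02  1.0062e+02] F [-0.7 -0.8  1. ] w 0.229 q [-0.55  0.7   0.66  1.89 -0.6   0.77  0.63]
tool shift [0.0422 0.001  0.0035]
rotvec [-0.0037  0.001   0.0021]
```

```bash
python3 -m crank '[{"rx":0,"ry":0,"rz":0.002,"dx":0.015,"dy":0.001,"dz":0.003,"jaw":0.02},{"rx":0,"ry":0,"rz":0,"dx":0.012,"dy":0,"dz":0.001,"jaw":0.02},{"rx":0,"ry":0,"rz":0,"dx":0.007,"dy":0,"dz":0,"jaw":0.02},{"rx":0,"ry":0,"rz":0,"dx":0.004,"dy":0,"dz":0,"jaw":0.02},{"rx":0,"ry":0,"rz":0,"dx":0.003,"dy":0,"dz":0,"jaw":0.02},{"rx":0,"ry":0,"rz":0,"dx":0.003,"dy":0,"dz":0,"jaw":0.02},{"rx":0,"ry":0,"rz":0,"dx":0.003,"dy":0,"dz":0,"jaw":0.02},{"rx":0,"ry":0,"rz":0,"dx":0.003,"dy":0,"dz":0,"jaw":0.02}]'
python3 -c "
from h import *
st()"
```

```text
time: 18.83
ee_pos: [0.5808, 0.0579, 0.0291]
tool_rot: [-3.14, 0.011, 1.751]
contact_force: [1.4, -8.6, -5.5]
width: 0.234
t 18.83 tcp [0.5808 0.0579 0.0291] corner-frame [-0.0321 -0.0742] rpy [-179.9     0.63  100.34] F [ 1.4 -8.6 -5.5] w 0.234 q [-0.65  0.7   0.67  1.91 -0.61  0.75  0.55]
```

```bash
python3 -m crank '[{"rx":0,"ry":0.003,"rz":0,"dx":0.006,"dy":0,"dz":0,"jaw":0.02},{"rx":0,"ry":0.003,"rz":0,"dx":0.007,"dy":0,"dz":0,"jaw":0.02},{"rx":0,"ry":0.003,"rz":0,"dx":0.008,"dy":0,"dz":0,"jaw":0.02},{"rx":0,"ry":0.003,"rz":0,"dx":0.008,"dy":0,"dz":0,"jaw":0.02},{"rx":0,"ry":0.003,"rz":0,"dx":0.009,"dy":0,"dz":0,"jaw":0.02},{"rx":0,"ry":0.003,"rz":0,"dx":0.009,"dy":0,"dz":0,"jaw":0.02},{"rx":0,"ry":0.003,"rz":0,"dx":0.009,"dy":0,"dz":0,"jaw":0.02},{"rx":0,"ry":0.003,"rz":0,"dx":0.009,"dy":0,"dz":0,"jaw":0.02}]'
python3 -c "
from h import *
st()"
```

```text
time: 19.5
ee_pos: [0.5803, 0.0575, 0.0351]
tool_rot: [3.124, 0.066, 1.704]
contact_force: [3.5, -24.6, -2.5]
width: 0.234
t 19.5 tcp [0.5803 0.0575 0.0351] corner-frame [-0.0326 -0.0745] rpy [179.01   3.78  97.63] F [  3.5 -24.6  -2.5] w 0.234 q [-0.72  0.7   0.73  1.93 -0.59  0.73  0.47]
```

The stop repeats at y' = -0.0742 and holds to 24.6 N. For a decisive check I'll touch the bare left fence beside the block with the same fingers. If the block is flush, that stop should be 64 mm deeper.

```bash
python3 -m crank '[{"rx":0,"ry":0,"rz":0,"dx":-0.01,"dy":0,"dz":0,"jaw":0.02},{"rx":0.01,"ry":0.035,"rz":0.025,"dx":-0.015,"dy":0,"dz":0,"jaw":0.02},{"rx":0.005,"ry":0.02,"rz":0.025,"dx":-0.01,"dy":-0.01,"dz":0,"jaw":0.02},{"rx":0,"ry":0,"rz":0,"dx":0,"dy":-0.02,"dz":0,"jaw":0.02},{"rx":0,"ry":0,"rz":0,"dx":0,"dy":-0.025,"dz":0,"jaw":0.02},{"rx":0,"ry":0,"rz":0,"dx":0,"dy":-0.025,"dz":0,"jaw":0.02},{"rx":0,"ry":0,"rz":0,"dx":0,"dy":-0.01,"dz":0,"jaw":0.02},{"rx":0,"ry":0,"rz":0,"dx":0,"dy":0,"dz":0,"jaw":0.02}]'
python3 -c "
from h import *
st(); p=c2w(-.125,-.02); delta(p[0],p[1],.028,100.5)"
```

```text
time: 20.17
ee_pos: [0.4953, 0.0082, 0.0401]
tool_rot: [3.129, 0.012, 1.647]
contact_force: [0.7, -0.2, -0.3]
width: 0.232
t 20.17 tcp [0.4953 0.0082 0.0401] corner-frame [-0.1252 -0.1075] rpy [179.29   0.72  94.35] F [ 0.7 -0.2 -0.3] w 0.232 q [-0.65  0.57  0.71  2.13 -0.62  0.63  0.57]
tool shift [ 0.0872 -0.0093  0.0109]
rotvec [ 0.0117  0.0131 -0.1073]
```

```bash
python3 -m crank '[{"rx":0.006,"ry":0.007,"rz":-0.055,"dx":0,"dy":0,"dz":0.006,"jaw":0.02},{"rx":0.006,"ry":0.006,"rz":-0.052,"dx":0,"dy":0,"dz":0.005,"jaw":0.02},{"rx":0,"ry":0,"rz":0,"dx":0.02,"dy":0,"dz":0.001,"jaw":0.02},{"rx":0,"ry":0,"rz":0,"dx":0.02,"dy":0,"dz":0.001,"jaw":0.02},{"rx":0,"ry":0,"rz":0,"dx":0.02,"dy":0,"dz":0.001,"jaw":0.02},{"rx":0,"ry":0,"rz":0,"dx":0.01,"dy":0,"dz":0,"jaw":0.02},{"rx":0,"ry":0,"rz":0,"dx":0,"dy":0,"dz":0,"jaw":0.02},{"rx":0,"ry":0,"rz":0,"dx":0,"dy":0,"dz":0,"jaw":0.02}]'
python3 -c "
from h import *
st(); p=c2w(-.125,-.01); delta(p[0],p[1],.028,100.5)"
```

```text
time: 20.83
ee_pos: [0.4909, 0.0797, 0.0295]
tool_rot: [3.13, -0.001, 1.758]
contact_force: [0.2, -1.1, -0.7]
width: 0.232
t 20.83 tcp [0.4909 0.0797 0.0295] corner-frame [-0.1165 -0.0364] rpy [ 1.7936e+02 -6.0000e-02  1.0071e+02] F [ 0.2 -1.1 -0.7] w 0.232 q [-0.74  0.58  0.66  2.13 -0.63  0.61  0.55]
tool shift [ 0.0264 -0.0084  0.0014]
rotvec [ 0.0112 -0.0011  0.0037]
```

```bash
python3 -m crank '[{"rx":0.005,"ry":0,"rz":0,"dx":0.008,"dy":-0.004,"dz":0.001,"jaw":0.02},{"rx":0.005,"ry":0,"rz":0,"dx":0.007,"dy":-0.003,"dz":0.001,"jaw":0.02},{"rx":0,"ry":0,"rz":0,"dx":0.004,"dy":0,"dz":0,"jaw":0.02},{"rx":0,"ry":0,"rz":0,"dx":0.003,"dy":0,"dz":0,"jaw":0.02},{"rx":0,"ry":0,"rz":0,"dx":0.003,"dy":0,"dz":0,"jaw":0.02},{"rx":0,"ry":0,"rz":0,"dx":0.003,"dy":0,"dz":0,"jaw":0.02},{"rx":0,"ry":0,"rz":0,"dx":0.003,"dy":0,"dz":0,"jaw":0.02},{"rx":0,"ry":0,"rz":0,"dx":0.003,"dy":0,"dz":0,"jaw":0.02}]'
python3 -c "
from h import *
st()"
```

```text
time: 21.5
ee_pos: [0.4794, 0.1045, 0.0281]
tool_rot: [3.138, 0.009, 1.748]
contact_force: [2.6, -10.8, -1.5]
width: 0.238
t 21.5 tcp [0.4794 0.1045 0.0281] corner-frame [-0.1233 -0.0099] rpy [179.79   0.49 100.16] F [  2.6 -10.8  -1.5] w 0.238 q [-0.82  0.59  0.68  2.14 -0.63  0.61  0.48]
```

The fence stop is at -0.0099 and the block stop at -0.0742, a difference of 64.3 mm. So the block is flush to about 0.3 mm, and the visual gap was camera bias. I'll return to the knob.

```bash
python3 -m crank '[{"rx":0,"ry":0,"rz":0,"dx":-0.01,"dy":0,"dz":0,"jaw":0.02},{"rx":0,"ry":0.008,"rz":0,"dx":-0.015,"dy":0,"dz":0,"jaw":0.02},{"rx":0,"ry":0,"rz":0,"dx":0,"dy":0,"dz":-0.025,"jaw":0.02},{"rx":0,"ry":0,"rz":0,"dx":0,"dy":0,"dz":-0.03,"jaw":0.02},{"rx":0,"ry":0,"rz":0,"dx":0,"dy":0,"dz":-0.03,"jaw":0.04},{"rx":0,"ry":0,"rz":0,"dx":0,"dy":0,"dz":-0.015,"jaw":0.05},{"rx":0,"ry":0,"rz":0,"dx":0,"dy":0,"dz":0,"jaw":0.05},{"rx":0,"ry":0,"rz":0,"dx":0,"dy":0,"dz":0,"jaw":0.05}]'
python3 -c "
from h import *
st(); delta(.5752,.0970,.125,100.5)"
```

```text
time: 22.17
ee_pos: [0.4834, 0.0726, 0.1319]
tool_rot: [3.14, 0.003, 1.741]
contact_force: [0.3, 1.0, -0.2]
width: 0.585
t 22.17 tcp [0.4834 0.0726 0.1319] corner-frame [-0.1251 -0.042 ] rpy [1.7993e+02 1.5000e-01 9.9770e+01] F [ 0.3  1.  -0.2] w 0.585 q [-0.9   0.43  0.86  2.07 -0.43  0.83  0.38]
tool shift [0.0085 0.0946 0.007 ]
rotvec [ 0.0012  0.0026 -0.0127]
```

```bash
python3 -m crank '[{"rx":0.001,"ry":0.002,"rz":-0.006,"dx":0.004,"dy":0.02,"dz":0,"jaw":0.05},{"rx":0,"ry":0,"rz":-0.006,"dx":0.003,"dy":0.02,"dz":0,"jaw":0.05},{"rx":0,"ry":0,"rz":0,"dx":0.001,"dy":0.02,"dz":0,"jaw":0.05},{"rx":0,"ry":0,"rz":0,"dx":0,"dy":0.02,"dz":0,"jaw":0.05},{"rx":0,"ry":0,"rz":0,"dx":0,"dy":0.01,"dz":0,"jaw":0.05},{"rx":0,"ry":0,"rz":0,"dx":0,"dy":0.003,"dz":0,"jaw":0.05},{"rx":0,"ry":0,"rz":0,"dx":0,"dy":0,"dz":0,"jaw":0.05},{"rx":0,"ry":0,"rz":0,"dx":0,"dy":0,"dz":0,"jaw":0.05}]'
python3 -c "
from h import *
st(); delta(.5753,.0970,.067,100.5)"
```

```text
time: 22.83
ee_pos: [0.5722, 0.0969, 0.1233]
tool_rot: [-3.131, -0.003, 1.754]
contact_force: [0.2, -0.6, -0.2]
width: 0.587
t 22.83 tcp [0.5722 0.0969 0.1233] corner-frame [-0.0334 -0.0343] rpy [-179.4    -0.18  100.48] F [ 0.2 -0.6 -0.2] w 0.587 q [-0.79  0.58  0.79  1.84 -0.5   0.94  0.41]
tool shift [-0.0006  0.0036  0.0563]
rotvec [-0.0105 -0.0032 -0.0004]
```

```bash
python3 -m crank '[{"rx":-0.008,"ry":-0.003,"rz":0,"dx":0.001,"dy":0.003,"dz":0,"jaw":0.05},{"rx":0,"ry":0,"rz":0,"dx":0,"dy":0,"dz":0.005,"jaw":0.05},{"rx":0,"ry":0,"rz":0,"dx":0,"dy":0,"dz":0.01,"jaw":0.05},{"rx":0,"ry":0,"rz":0,"dx":0,"dy":0,"dz":0.01,"jaw":0.05},{"rx":0,"ry":0,"rz":0,"dx":0,"dy":0,"dz":0.005,"jaw":0.05},{"rx":0,"ry":0,"rz":0,"dx":0,"dy":0,"dz":0,"jaw":0.05},{"rx":0,"ry":0,"rz":0,"dx":0,"dy":0,"dz":0,"jaw":0.05},{"rx":0,"ry":0,"rz":0,"dx":0,"dy":0,"dz":0,"jaw":0.05}]'
python3 -c "
from h import *
st(); delta(.5754,.0980,.067,100.5)"
```

```text
time: 23.5
ee_pos: [0.5706, 0.0981, 0.0883]
tool_rot: [-3.135, -0.001, 1.753]
contact_force: [0.8, 1.1, -0.6]
width: 0.586
t 23.5 tcp [0.5706 0.0981 0.0883] corner-frame [-0.0347 -0.0328] rpy [-1.7964e+02 -7.0000e-02  1.0043e+02] F [ 0.8  1.1 -0.6] w 0.586 q [-0.77  0.62  0.75  1.88 -0.55  0.87  0.44]
tool shift [-0.001   0.0048  0.0213]
rotvec [-0.0063 -0.0012 -0.0012]
```

```bash
python3 -m crank '[{"rx":-0.005,"ry":-0.001,"rz":0,"dx":-0.001,"dy":0.0045,"dz":0,"jaw":0.05},{"rx":0,"ry":0,"rz":0,"dx":0,"dy":0,"dz":0.003,"jaw":0.05},{"rx":0,"ry":0,"rz":0,"dx":0,"dy":0,"dz":0.005,"jaw":0.05},{"rx":0,"ry":0,"rz":0,"dx":0,"dy":0,"dz":0.005,"jaw":0.05},{"rx":0,"ry":0,"rz":0,"dx":0,"dy":0,"dz":0.004,"jaw":0.05},{"rx":0,"ry":0,"rz":0,"dx":0,"dy":0,"dz":0,"jaw":0.05},{"rx":0,"ry":0,"rz":0,"dx":0,"dy":0,"dz":0,"jaw":0.05},{"rx":0,"ry":0,"rz":0,"dx":0,"dy":0,"dz":0,"jaw":0.05}]'
python3 - <<'E'
from h import *
st(); delta(.5754,.0980,.067,100.5)
im=imaging.get_image("side"); cv2.imwrite("pics/side14.png",cv2.resize(im["color"][190:310,240:400],None,fx=4,fy=4,interpolation=cv2.INTER_CUBIC))
im=imaging.get_image("wrist"); cv2.imwrite("pics/wr14.png",im["color"][180:480,150:500])
E
```

```text
time: 24.17
ee_pos: [0.5765, 0.0979, 0.0701]
tool_rot: [3.141, -0.0, 1.753]
contact_force: [0.7, 0.1, 0.4]
width: 0.584
t 24.17 tcp [0.5765 0.0979 0.0701] corner-frame [-0.029  -0.0341] rpy [ 1.7996e+02 -1.0000e-02  1.0043e+02] F [0.7 0.1 0.4] w 0.584 q [-0.75  0.65  0.73  1.88 -0.57  0.83  0.47]
tool shift [ 0.0003 -0.0011  0.0031]
rotvec [ 0.0007 -0.0001 -0.0013]
```

View pics/side14.png

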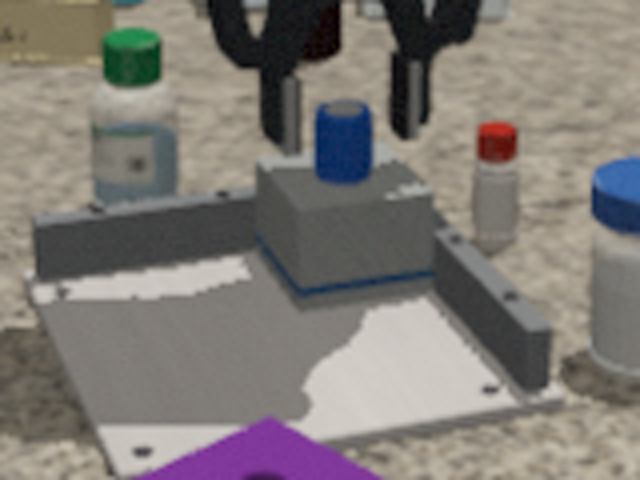

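View pics/wr14.png

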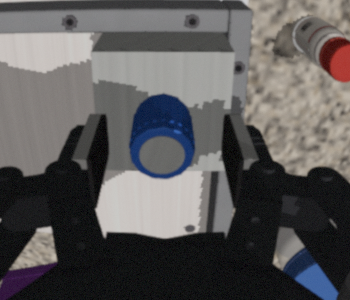

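The knob is centred between the pads and the gauge is home. Lower 3 mm and close.

```bash
python3 -m crank '[{"rx":0,"ry":0,"rz":0,"dx":0,"dy":-0.001,"dz":0.003,"jaw":0.05},{"rx":0,"ry":0,"rz":0,"dx":0,"dy":0,"dz":0,"jaw":0.03},{"rx":0,"ry":0,"rz":0,"dx":0,"dy":0,"dz":0,"jaw":0.025},{"rx":0,"ry":0,"rz":0,"dx":0,"dy":0,"dz":0,"jaw":0.015},{"rx":0,"ry":0,"rz":0,"dx":0,"dy":0,"dz":0,"jaw":0},{"rx":0,"ry":0,"rz":0,"dx":0,"dy":0,"dz":0,"jaw":0},{"rx":0,"ry":0,"rz":0,"dx":0,"dy":0,"dz":0,"jaw":0},{"rx":0,"ry":0,"rz":0,"dx":0,"dy":0,"dz":0,"jaw":0}]'
python3 -c "
from h import *
st()"
```

```text
time: 24.93
ee_pos: [0.5758, 0.0978, 0.0677]
tool_rot: [3.139, -0.0, 1.753]
contact_force: [0.4, 0.3, 0.1]
width: 0.284
t 24.93 tcp [0.5758 0.0978 0.0677] corner-frame [-0.0297 -0.0341] rpy [ 1.7988e+02 -3.0000e-02  1.0043e+02] F [0.4 0.3 0.1] w 0.284 q [-0.75  0.65  0.73  1.89 -0.58  0.82  0.47]
```

Gripped at width 0.284, as before. Pull 22 mm in two steps.

```bash
python3 -m crank '[{"rx":0,"ry":0,"rz":0,"dx":0,"dy":0,"dz":0,"jaw":0},{"rx":0,"ry":0,"rz":0,"dx":0,"dy":0,"dz":-0.002,"jaw":0},{"rx":0,"ry":0,"rz":0,"dx":0,"dy":0,"dz":-0.002,"jaw":0},{"rx":0,"ry":0,"rz":0,"dx":0,"dy":0,"dz":-0.002,"jaw":0},{"rx":0,"ry":0,"rz":0,"dx":0,"dy":0,"dz":-0.002,"jaw":0},{"rx":0,"ry":0,"rz":0,"dx":0,"dy":0,"dz":-0.002,"jaw":0},{"rx":0,"ry":0,"rz":0,"dx":0,"dy":0,"dz":0,"jaw":0},{"rx":0,"ry":0,"rz":0,"dx":0,"dy":0,"dz":0,"jaw":0}]'
python3 -c "
from h import *
st()"
```

```text
time: 25.6
ee_pos: [0.5757, 0.0979, 0.0788]
tool_rot: [3.14, -0.0, 1.753]
contact_force: [-0.6, -0.3, -0.3]
width: 0.281
t 25.6 tcp [0.5757 0.0979 0.0788] corner-frame [-0.0298 -0.034 ] rpy [ 1.7989e+02 -3.0000e-02  1.0044e+02] F [-0.6 -0.3 -0.3] w 0.281 q [-0.76  0.63  0.74  1.88 -0.56  0.84  0.46]
```

```bash
python3 -m crank '[{"rx":0,"ry":0,"rz":0,"dx":0,"dy":0,"dz":-0.002,"jaw":0},{"rx":0,"ry":0,"rz":0,"dx":0,"dy":0,"dz":-0.002,"jaw":0},{"rx":0,"ry":0,"rz":0,"dx":0,"dy":0,"dz":-0.002,"jaw":0},{"rx":0,"ry":0,"rz":0,"dx":0,"dy":0,"dz":-0.002,"jaw":0},{"rx":0,"ry":0,"rz":0,"dx":0,"dy":0,"dz":-0.002,"jaw":0},{"rx":0,"ry":0,"rz":0,"dx":0,"dy":0,"dz":0,"jaw":0},{"rx":0,"ry":0,"rz":0,"dx":0,"dy":0,"dz":0,"jaw":0},{"rx":0,"ry":0,"rz":0,"dx":0,"dy":0,"dz":0,"jaw":0}]'
python3 - <<'E'
from h import *
st()
im=imaging.get_image("side"); cv2.imwrite("pics/side15.png",cv2.resize(im["color"][190:310,240:400],None,fx=5,fy=5,interpolation=cv2.INTER_CUBIC))
W=pts(im); X=np.stack([W[...,:2]@ex-C[0],W[...,:2]@ey-C[1],W[...,2]],-1).reshape(-1,3); x,y,z=X.T; hb=(z>.016)&(z<.032)
for n,m,k in(("far fence",hb&(abs(x)<.008)&(y<-.085)&(y>-.16),0),("block -x",hb&(abs(x+.064)<.01)&(y>-.058)&(y<-.008),0),("left fence",hb&(abs(y)<.008)&(x<-.075)&(x>-.165),1),("block -y",hb&(abs(y+.064)<.01)&(x>-.058)&(x<-.008),1)): print(n,np.median(X[m][:,k]).round(4))
st()
E
```

```text
time: 26.27
ee_pos: [0.5758, 0.0979, 0.09]
tool_rot: [3.139, -0.0, 1.753]
contact_force: [-0.1, -0.7, -0.1]
width: 0.276
t 26.27 tcp [0.5758 0.0979 0.09  ] corner-frame [-0.0297 -0.034 ] rpy [ 1.7987e+02 -3.0000e-02  1.0044e+02] F [-0.1 -0.7 -0.1] w 0.276 q [-0.76  0.62  0.75  1.87 -0.55  0.86  0.45]
far fence 0.0023
block -x -0.0617
left fence 0.0004
block -y -0.067
t 26.32 tcp [0.5758 0.0979 0.09  ] corner-frame [-0.0298 -0.034 ] rpy [ 1.7988e+02 -3.0000e-02  1.0044e+02] F [-0.3 -0.3 -1.4] w 0.277 q [-0.76  0.62  0.75  1.87 -0.55  0.86  0.45]
```

View pics/side15.png

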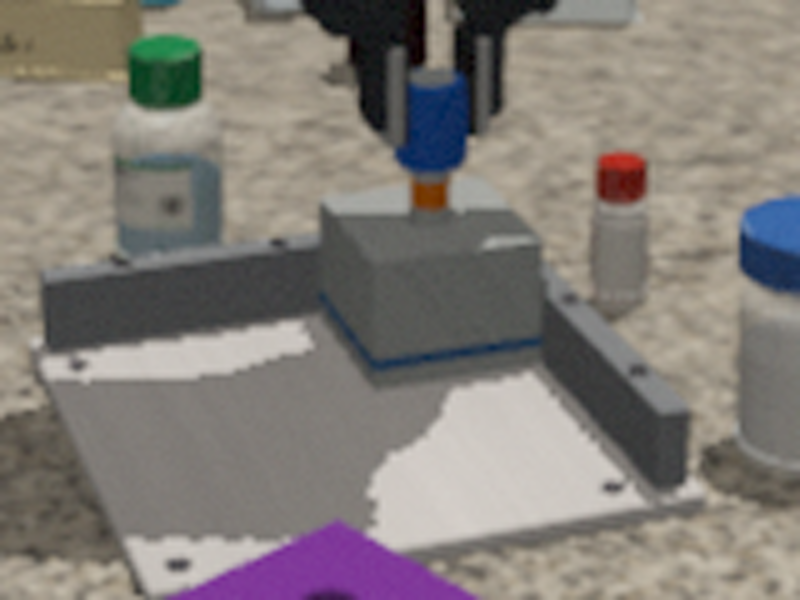

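The block -y reading moved by 0.9 mm in this single frame, so I'll average several frames before deciding.

```bash
python3 - <<'E'
from h import *
def my(im):
    W=pts(im); X=np.stack([W[...,:2]@ex-C[0],W[...,:2]@ey-C[1],W[...,2]],-1).reshape(-1,3); x,y,z=X.T; hb=(z>.016)&(z<.032)
    m=hb&(abs(y+.064)<.01)&(x>-.058)&(x<-.008); return X[m][:,1].mean().round(4),m.sum()
a=[np.load(f"pics/side{i}.npy",allow_pickle=True).item() for i in(7,12)]
b=[imaging.get_image("side") for _ in range(3)]
print([my(i) for i in a+b])
g=lambda im:cv2.cvtColor(im["color"],cv2.COLOR_BGR2GRAY)[250:288,300:352].astype(np.float32)
w=cv2.createHanningWindow((52,38),cv2.CV_32F)
for i in b: print([np.round(cv2.phaseCorrelate(g(j),g(i),w)[0],2) for j in a])
E
```

```text
[(np.float64(-0.0661), np.int64(206)), (np.float64(-0.066), np.int64(208)), (np.float64(-0.0671), np.int64(207)), (np.float64(-0.067), np.int64(204)), (np.float64(-0.0671), np.int64(212))]
[array([-0.37,  0.06]), array([-0.  ,  0.25])]
[array([-0.26, -0.22]), array([-0.07,  0.13])]
[array([-0.17, -0.01]), array([0. , 0.2])]
```

```bash
python3 - <<'E'
from h import *
def my(ims):
    X=np.concatenate([(lambda W:np.stack([W[...,:2]@ex-C[0],W[...,:2]@ey-C[1],W[...,2]],-1).reshape(-1,3))(pts(i)) for i in ims]); x,y,z=X.T
    for n,k,m in(("-y",1,(z>.014)&(z<.054)&(abs(y+.065)<.007)&(x>-.060)&(x<-.006)),("-x",0,(z>.014)&(z<.054)&(abs(x+.063)<.007)&(y>-.060)&(y<-.006)),("leftfence",1,(z>.016)&(z<.032)&(abs(y)<.007)&(x>-.16)&(x<-.08))):
        q=X[m]; A=np.c_[q[:,1-k]+.032,q[:,2]-.033,np.ones(len(q))]; c=np.linalg.lstsq(A,q[:,k],rcond=None)[0]
        print(n,len(q),"centre",c[2].round(4),"yaw slope rad",c[0].round(3),"tilt slope",c[1].round(3))
for i in(7,12): my([np.load(f"pics/side{i}.npy",allow_pickle=True).item()]); print()
my([imaging.get_image("side") for _ in range(4)])
s=monitor.state(); im=imaging.get_image("wrist"); cv2.imwrite("pics/wr16.png",cv2.resize(im["color"][170:340,230:430],None,fx=4,fy=3.5,interpolation=cv2.INTER_CUBIC))
E
```

```text
-y 578 centre -0.0661 yaw slope rad -0.004 tilt slope 0.0
-x 177 centre -0.0615 yaw slope rad 0.009 tilt slope 0.004
leftfence 334 centre 0.0006 yaw slope rad 0.001 tilt slope 0.015

-y 570 centre -0.0661 yaw slope rad -0.008 tilt slope -0.005
-x 171 centre -0.0615 yaw slope rad 0.01 tilt slope 0.007
leftfence 331 centre 0.0003 yaw slope rad -0.002 tilt slope 0.021

-y 2296 centre -0.067 yaw slope rad -0.008 tilt slope 0.006
-x 706 centre -0.0617 yaw slope rad 0.009 tilt slope 0.002
leftfence 1324 centre 0.0001 yaw slope rad -0.002 tilt slope -0.007
```

View pics/wr16.png

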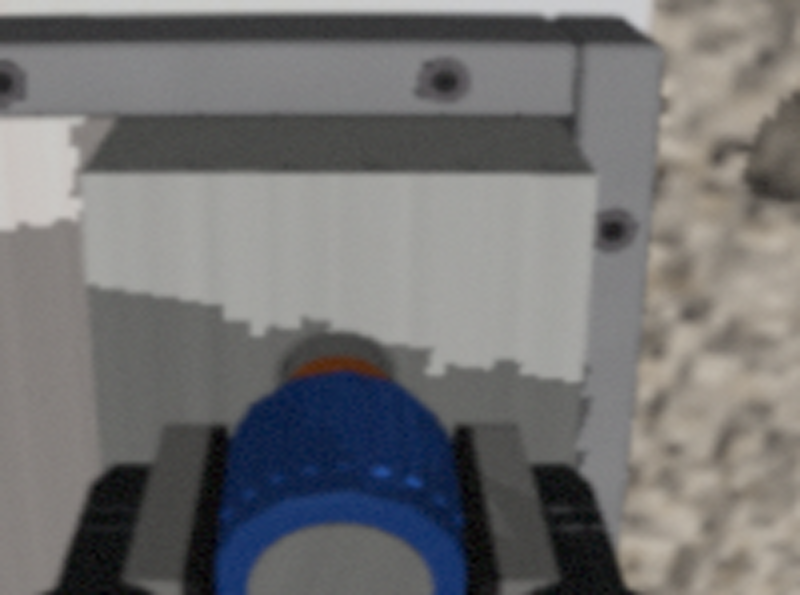

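The wrist camera now sees the block's +y' face just above the left fence's inner edge, so I can measure the gap directly. I'll cast both edges at their own heights.

```bash
python3 - <<'E'
from h import *
s=monitor.state(); im=imaging.get_image("wrist"); g=cv2.cvtColor(im["color"],cv2.COLOR_BGR2GRAY).astype(float)
for u in(275,300,325,350):
    col=g[190:235,u-4:u+5].mean(1); d=np.diff(cv2.GaussianBlur(col[:,None],(1,3),0).ravel())
    def sub(i):
        a,b,c=abs(d[i-1]),abs(d[i]),abs(d[i+1]); return 190.5+i+.5*(a-c)/(a-2*b+c)
    i1=5+np.argmin(d[5:20]); i2=20+np.argmax(d[20:40])
    v1,v2=sub(i1),sub(i2)
    f=w2c(wcast(im,s,u,v1,.038)); t=w2c(wcast(im,s,u,v2,.058)); print(u,round(v1,2),round(v2,2),"fence y",f.round(4),"block y",t.round(4),"gap mm",round((f[1]-t[1])*1e3,2))
col=g[150:205,296:304].mean(1); print(col.round(0))
E
```

```text
275 202.1 218.75 fence y [-0.0511  0.0009] block y [-0.0492 -0.0027] gap mm 3.63
300 201.97 218.87 fence y [-0.0375  0.0009] block y [-0.0368 -0.0028] gap mm 3.73
325 202.05 218.89 fence y [-0.024   0.0008] block y [-0.0245 -0.0028] gap mm 3.7
350 202.19 218.97 fence y [-0.0104  0.0008] block y [-0.0122 -0.0029] gap mm 3.68
[145. 150. 152. 153. 152. 150. 152. 152. 146. 135. 119. 124. 138. 131.
 137. 165. 185. 196. 200. 201. 202. 200. 189. 149.  92.  60.  55.  57.
  57.  57.  61.  82. 108. 123. 132. 133. 133. 134. 133. 132. 132. 132.
 131. 131. 130. 130. 128. 129. 128. 128. 125. 117.  97.  72.  70.]
```

The images agree that a gap of about 3 mm is real (wrist 3.7 mm, side 3.1 mm). The touch test misled me: under force the tool pitched so the upper finger led, pushing the block high, above the fence, which probably kicked its foot back on release. I'll seat the gauge, then re-push low and gently with the fingertips leading.

```bash
python3 -m crank '[{"rx":0,"ry":0,"rz":0,"dx":0,"dy":0,"dz":0.004,"jaw":0},{"rx":0,"ry":0,"rz":0,"dx":0,"dy":0,"dz":0.004,"jaw":0},{"rx":0,"ry":0,"rz":0,"dx":0,"dy":0,"dz":0.004,"jaw":0},{"rx":0,"ry":0,"rz":0,"dx":0,"dy":0,"dz":0.004,"jaw":0},{"rx":0,"ry":0,"rz":0,"dx":0,"dy":0,"dz":0.002,"jaw":0},{"rx":0,"ry":0,"rz":0,"dx":0,"dy":0,"dz":0,"jaw":0},{"rx":0,"ry":0,"rz":0,"dx":0,"dy":0,"dz":0,"jaw":0},{"rx":0,"ry":0,"rz":0,"dx":0,"dy":0,"dz":0,"jaw":0}]'
python3 -m crank '[{"rx":0,"ry":0,"rz":0,"dx":0,"dy":0,"dz":0.0005,"jaw":0.05},{"rx":0,"ry":0,"rz":0,"dx":0,"dy":0,"dz":0,"jaw":0.05},{"rx":0,"ry":0,"rz":0,"dx":0,"dy":0,"dz":0,"jaw":0.05},{"rx":0,"ry":0,"rz":0,"dx":0,"dy":0,"dz":0,"jaw":0.05},{"rx":0,"ry":0,"rz":0,"dx":0,"dy":0,"dz":-0.015,"jaw":0.05},{"rx":0,"ry":0,"rz":0,"dx":0,"dy":0,"dz":-0.02,"jaw":0.05},{"rx":0,"ry":0,"rz":0,"dx":0,"dy":0,"dz":-0.02,"jaw":0.05},{"rx":0,"ry":0,"rz":0,"dx":0,"dy":0,"dz":0,"jaw":0.05}]'
python3 -m crank '[{"rx":0,"ry":0,"rz":0,"dx":-0.03,"dy":-0.001,"dz":0,"jaw":0.02},{"rx":0,"ry":0,"rz":0,"dx":-0.03,"dy":0,"dz":0,"jaw":0.02},{"rx":0,"ry":0,"rz":0,"dx":-0.025,"dy":0,"dz":0.01,"jaw":0.02},{"rx":0,"ry":0,"rz":0,"dx":0,"dy":0,"dz":0.02,"jaw":0.02},{"rx":0,"ry":0,"rz":0,"dx":0,"dy":0,"dz":0.02,"jaw":0.02},{"rx":0,"ry":0,"rz":0,"dx":0,"dy":0,"dz":0.02,"jaw":0.02},{"rx":0,"ry":0,"rz":0,"dx":0,"dy":0,"dz":0.015,"jaw":0.02},{"rx":0,"ry":0,"rz":0,"dx":0,"dy":0,"dz":0,"jaw":0.02}]'
python3 - <<'E'
from h import *
st(); p=c2w(-.032,-.105); delta(p[0],p[1],.022,100.5)
im=imaging.get_image("side"); cv2.imwrite("pics/side17.png",cv2.resize(im["color"][190:310,240:400],None,fx=4,fy=4,interpolation=cv2.INTER_CUBIC))
E
```

```text
time: 27.43
ee_pos: [0.5752, 0.0977, 0.0691]
tool_rot: [3.141, -0.0, 1.753]
contact_force: [-0.5, -0.7, -1.3]
width: 0.282
time: 28.1
ee_pos: [0.5751, 0.0973, 0.1256]
tool_rot: [-3.141, 0.0, 1.752]
contact_force: [0.3, -0.6, 0.3]
width: 0.584
time: 28.77
ee_pos: [0.5933, 0.0109, 0.039]
tool_rot: [3.134, 0.0, 1.755]
contact_force: [-0.8, 0.1, 0.5]
width: 0.234
t 28.77 tcp [0.5933 0.0109 0.039 ] corner-frame [-0.0284 -0.1227] rpy [1.7954e+02 1.0000e-02 1.0057e+02] F [-0.8  0.1  0.5] w 0.234 q [-0.56  0.69  0.68  1.89 -0.61  0.77  0.64]
tool shift [ 0.0177 -0.0037  0.0169]
rotvec [0.0081 0.0002 0.0013]
```

View pics/side17.png

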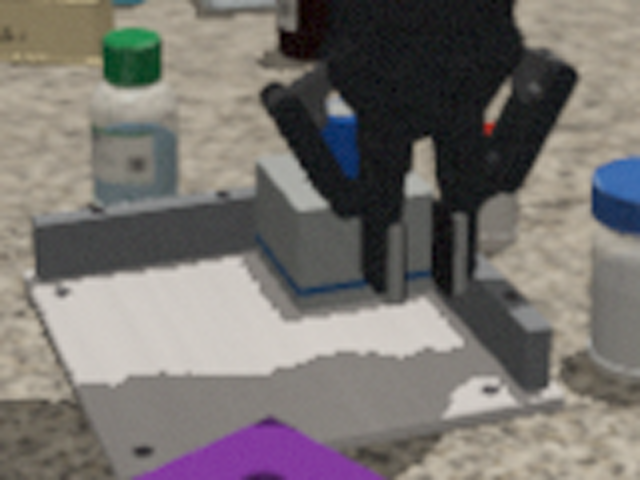

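I'll narrow the jaw, centre at x' = -0.034, go lower and tilt the tips forward.

```bash
python3 -m crank '[{"rx":0.008,"ry":0.03,"rz":0,"dx":0,"dy":-0.005,"dz":0.004,"jaw":0.01},{"rx":0,"ry":0.03,"rz":0,"dx":0,"dy":0,"dz":0.005,"jaw":0.01},{"rx":0,"ry":0.01,"rz":0,"dx":0.005,"dy":0,"dz":0.004,"jaw":0.01},{"rx":0,"ry":0,"rz":0,"dx":0.005,"dy":0,"dz":0.003,"jaw":0.01},{"rx":0,"ry":0,"rz":0,"dx":0.004,"dy":0,"dz":0,"jaw":0.01},{"rx":0,"ry":0,"rz":0,"dx":0.004,"dy":0,"dz":0,"jaw":0.01},{"rx":0,"ry":0,"rz":0,"dx":0,"dy":0,"dz":0,"jaw":0.01},{"rx":0,"ry":0,"rz":0,"dx":0,"dy":0,"dz":0,"jaw":0.01}]'
python3 - <<'E'
from h import *
st(); p=c2w(-.034,-.09); delta(p[0],p[1],.022,100.5)
im=imaging.get_image("side"); cv2.imwrite("pics/side18.png",cv2.resize(im["color"][190:310,240:400],None,fx=4,fy=4,interpolation=cv2.INTER_CUBIC))
E
```

```text
time: 29.48
ee_pos: [0.5876, 0.0326, 0.0293]
tool_rot: [3.136, -0.071, 1.76]
contact_force: [-0.3, 0.1, -0.4]
width: 0.112
t 29.48 tcp [0.5876 0.0326 0.0293] corner-frame [-0.03   -0.1003] rpy [179.65  -4.05 100.82] F [-0.3  0.1 -0.4] w 0.112 q [-0.52  0.69  0.62  1.89 -0.67  0.79  0.69]
tool shift [ 0.0098 -0.004   0.008 ]
rotvec [ 0.0059 -0.0707  0.0054]
```

View pics/side18.png

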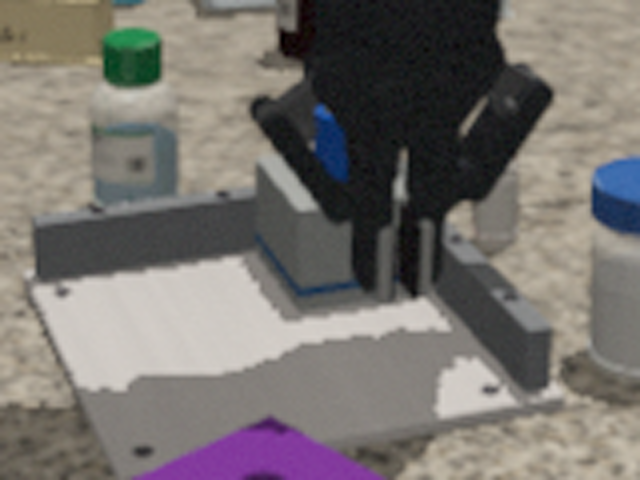

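```bash
python3 -m crank '[{"rx":0.005,"ry":0,"rz":0.005,"dx":0.005,"dy":-0.004,"dz":0.004,"jaw":0.01},{"rx":0,"ry":0,"rz":0,"dx":0.005,"dy":0,"dz":0.003,"jaw":0.01},{"rx":0,"ry":0,"rz":0,"dx":0.004,"dy":0,"dz":0.001,"jaw":0.01},{"rx":0,"ry":0,"rz":0,"dx":0.003,"dy":0,"dz":0,"jaw":0.01},{"rx":0,"ry":0,"rz":0,"dx":0.003,"dy":0,"dz":0,"jaw":0.01},{"rx":0,"ry":0,"rz":0,"dx":0.003,"dy":0,"dz":0,"jaw":0.01},{"rx":0,"ry":0,"rz":0,"dx":0.003,"dy":0,"dz":0,"jaw":0.01},{"rx":0,"ry":0,"rz":0,"dx":0.003,"dy":0,"dz":0,"jaw":0.01}]'
python3 -c "
from h import *
st()"
```

```text
time: 30.2
ee_pos: [0.5785, 0.058, 0.0225]
tool_rot: [3.14, -0.062, 1.751]
contact_force: [2.6, -12.8, -6.5]
width: 0.118
t 30.2 tcp [0.5785 0.058  0.0225] corner-frame [-0.0343 -0.0737] rpy [179.9   -3.54 100.34] F [  2.6 -12.8  -6.5] w 0.118 q [-0.57  0.69  0.63  1.91 -0.67  0.76  0.64]
```

```bash
python3 -m crank '[{"rx":0,"ry":0,"rz":0,"dx":0.004,"dy":0,"dz":0,"jaw":0.01},{"rx":0,"ry":0,"rz":0,"dx":0.004,"dy":0,"dz":0,"jaw":0.01},{"rx":0,"ry":0,"rz":0,"dx":0.004,"dy":0,"dz":0,"jaw":0.01},{"rx":0,"ry":0,"rz":0,"dx":0.004,"dy":0,"dz":0,"jaw":0.01},{"rx":0,"ry":0,"rz":0,"dx":0.004,"dy":0,"dz":0,"jaw":0.01},{"rx":0,"ry":0,"rz":0,"dx":0.004,"dy":0,"dz":0,"jaw":0.01},{"rx":0,"ry":0,"rz":0,"dx":0.004,"dy":0,"dz":0,"jaw":0.01},{"rx":0,"ry":0,"rz":0,"dx":0.004,"dy":0,"dz":0,"jaw":0.01}]'
python3 -c "
from h import *
st()
im=imaging.get_image('side'); cv2.imwrite('pics/side19.png',cv2.resize(im['color'][190:310,240:400],None,fx=5,fy=5,interpolation=cv2.INTER_CUBIC))"
```

```text
time: 30.87
ee_pos: [0.5783, 0.0576, 0.0234]
tool_rot: [3.132, -0.018, 1.726]
contact_force: [2.9, -11.5, -5.8]
width: 0.116
t 30.87 tcp [0.5783 0.0576 0.0234] corner-frame [-0.0346 -0.0741] rpy [179.47  -1.03  98.88] F [  2.9 -11.5  -5.8] w 0.116 q [-0.62  0.7   0.66  1.93 -0.66  0.74  0.58]
```

View pics/side19.png

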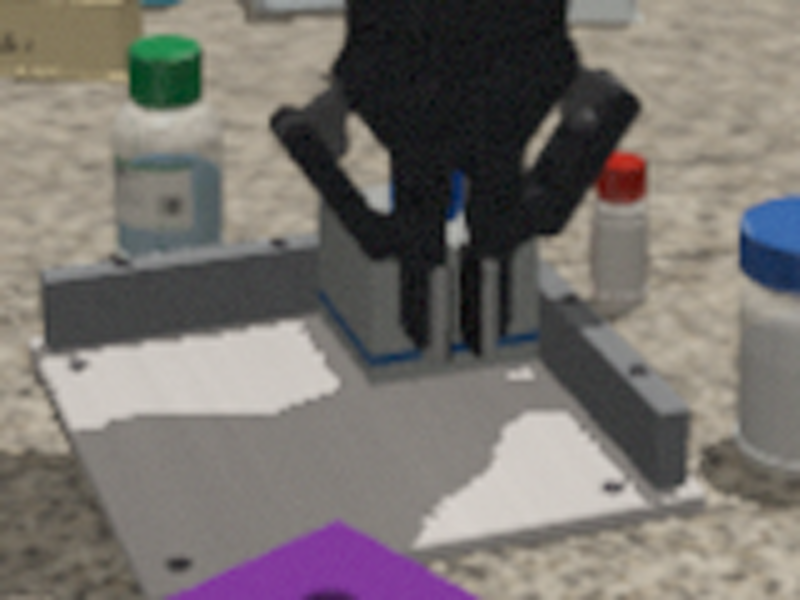

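```bash
python3 - <<'E'
from h import *
def my(ims):
    X=np.concatenate([(lambda W:np.stack([W[...,:2]@ex-C[0],W[...,:2]@ey-C[1],W[...,2]],-1).reshape(-1,3))(pts(i)) for i in ims]); x,y,z=X.T
    m=(z>.012)&(z<.03)&(abs(y+.065)<.007)&(((x>-.062)&(x<-.053))|((x>-.014)&(x<-.004))); q=X[m][:,1]; print(len(q),q.mean().round(4),np.median(q).round(4))
a=[np.load(f"pics/side{i}.npy",allow_pickle=True).item() for i in(7,12)]
for i in a: my([i])
my([imaging.get_image("side") for _ in range(4)])
E
```

```text
89 -0.066 -0.066
99 -0.0659 -0.066
304 -0.064 -0.064
```

While pressed, the block face reads -0.064 (flush); after earlier retreats it read -0.066 to -0.067. So the block reaches the fence and rebounds on my abrupt release. I'll unload gradually and then back off slowly.

```bash
python3 -m crank '[{"rx":0,"ry":0,"rz":0,"dx":0.003,"dy":0,"dz":0,"jaw":0.01},{"rx":0,"ry":0,"rz":0,"dx":0.0025,"dy":0,"dz":0,"jaw":0.01},{"rx":0,"ry":0,"rz":0,"dx":0.002,"dy":0,"dz":0,"jaw":0.01},{"rx":0,"ry":0,"rz":0,"dx":0.0015,"dy":0,"dz":0,"jaw":0.01},{"rx":0,"ry":0,"rz":0,"dx":0.001,"dy":0,"dz":0,"jaw":0.01},{"rx":0,"ry":0,"rz":0,"dx":0.001,"dy":0,"dz":0,"jaw":0.01},{"rx":0,"ry":0,"rz":0,"dx":0.0005,"dy":0,"dz":0,"jaw":0.01},{"rx":0,"ry":0,"rz":0,"dx":0.0005,"dy":0,"dz":0,"jaw":0.01}]'
cat > m.py <<'E'
from h import *
X=np.concatenate([(lambda W:np.stack([W[...,:2]@ex-C[0],W[...,:2]@ey-C[1],W[...,2]],-1).reshape(-1,3))(pts(imaging.get_image("side"))) for i in range(3)]); x,y,z=X.T
m=(z>.012)&(z<.03)&(abs(y+.065)<.007)&(((x>-.062)&(x<-.053))|((x>-.014)&(x<-.004))); q=X[m][:,1]; print("block -y face",len(q),q.mean().round(4))
m=(z>.012)&(z<.05)&(abs(x+.063)<.007)&(y>-.06)&(y<-.006); q=X[m][:,0]; print("block -x face",len(q),q.mean().round(4) if len(q) else None)
st()
E
python3 m.py
```

```text
time: 31.78
ee_pos: [0.5782, 0.0571, 0.0234]
tool_rot: [3.13, -0.002, 1.715]
contact_force: [1.5, -4.7, -3.0]
width: 0.12
block -y face 217 -0.064
block -x face 502 -0.0617
t 31.93 tcp [0.5782 0.0571 0.0234] corner-frame [-0.0348 -0.0745] rpy [ 1.7933e+02 -1.2000e-01  9.8240e+01] F [ 1.2 -4.3 -2.7] w 0.12 q [-0.64  0.7   0.68  1.93 -0.65  0.73  0.56]
```

Force is down to 4.5 N and the block still reads flush. I'll ease off further.

```bash
python3 -m crank '[{"rx":0,"ry":0,"rz":0,"dx":0,"dy":0,"dz":0,"jaw":0.01},{"rx":0,"ry":0,"rz":0,"dx":0,"dy":0,"dz":0,"jaw":0.01},{"rx":0,"ry":0,"rz":0,"dx":-0.0005,"dy":0,"dz":0,"jaw":0.01},{"rx":0,"ry":0,"rz":0,"dx":-0.0005,"dy":0,"dz":0,"jaw":0.01},{"rx":0,"ry":0,"rz":0,"dx":-0.0005,"dy":0,"dz":0,"jaw":0.01},{"rx":0,"ry":0,"rz":0,"dx":-0.0005,"dy":0,"dz":0,"jaw":0.01},{"rx":0,"ry":0,"rz":0,"dx":-0.001,"dy":0,"dz":0,"jaw":0.01},{"rx":0,"ry":0,"rz":0,"dx":-0.001,"dy":0,"dz":0,"jaw":0.01}]'
python3 m.py
```

```text
time: 32.6
ee_pos: [0.5784, 0.0564, 0.0235]
tool_rot: [3.13, -0.006, 1.717]
contact_force: [0.2, 0.5, -0.4]
width: 0.121
block -y face 213 -0.0641
block -x face 500 -0.0618
t 32.75 tcp [0.5784 0.056  0.0235] corner-frame [-0.0348 -0.0756] rpy [179.35  -0.34  98.37] F [ 0.7  1.2 -0.6] w 0.116 q [-0.64  0.7   0.67  1.93 -0.65  0.73  0.57]
```

Fully unloaded and the block stays flush. I'll back straight off, then rise.

```bash
python3 -m crank '[{"rx":0,"ry":0,"rz":0,"dx":-0.002,"dy":0,"dz":0,"jaw":0.01},{"rx":0,"ry":0,"rz":0,"dx":-0.003,"dy":0,"dz":0,"jaw":0.01},{"rx":0,"ry":0,"rz":0,"dx":-0.006,"dy":0,"dz":0,"jaw":0.01},{"rx":0,"ry":0,"rz":0,"dx":-0.01,"dy":0,"dz":0,"jaw":0.01},{"rx":0,"ry":0,"rz":0,"dx":-0.015,"dy":0,"dz":0,"jaw":0.01},{"rx":0,"ry":0,"rz":-0.01,"dx":-0.015,"dy":0,"dz":0,"jaw":0.01},{"rx":0.005,"ry":0,"rz":-0.01,"dx":0,"dy":0,"dz":-0.02,"jaw":0.01},{"rx":0.005,"ry":0,"rz":-0.01,"dx":0,"dy":0,"dz":-0.03,"jaw":0.01}]'
python3 m.py; python3 -c "
from h import *
delta(.5754,.0985,.125,100.5)"
```

```text
time: 33.42
ee_pos: [0.5825, -0.0006, 0.0696]
tool_rot: [-3.134, -0.006, 1.747]
contact_force: [0.4, 0.2, 0.1]
width: 0.115
block -y face 260 -0.0639
block -x face 492 -0.0617
t 33.57 tcp [ 5.855e-01 -4.000e-04  7.260e-02] corner-frame [-0.038  -0.1324] rpy [179.97  -0.29 100.13] F [-0.1  0.4 -0.2] w 0.121 q [-0.57  0.64  0.72  1.88 -0.57  0.84  0.63]
tool shift [ 0.0994  0.0074 -0.0518]
rotvec [ 0.0005 -0.0051 -0.0065]
```

Block-to-fence distances now read 64.3 mm (y) and 63.9 mm (x) — flush. I'll go over the knob, at c-frame (-0.0297, -0.032).

```bash
python3 -m crank '[{"rx":0,"ry":-0.002,"rz":-0.003,"dx":0,"dy":0.003,"dz":-0.025,"jaw":0.03},{"rx":0,"ry":-0.002,"rz":-0.003,"dx":0,"dy":0.002,"dz":-0.025,"jaw":0.05},{"rx":0,"ry":0,"rz":0,"dx":0.02,"dy":0,"dz":-0.003,"jaw":0.05},{"rx":0,"ry":0,"rz":0,"dx":0.02,"dy":0,"dz":0,"jaw":0.05},{"rx":0,"ry":0,"rz":0,"dx":0.02,"dy":0,"dz":0,"jaw":0.05},{"rx":0,"ry":0,"rz":0,"dx":0.02,"dy":0,"dz":0,"jaw":0.05},{"rx":0,"ry":0,"rz":0,"dx":0.01,"dy":0,"dz":0,"jaw":0.05},{"rx":0,"ry":0,"rz":0,"dx":0,"dy":0,"dz":0,"jaw":0.05}]'
python3 -c "
from h import *
st(); p=c2w(-.0297,-.0325); delta(p[0],p[1],.095,100.5)"
```

```text
time: 34.23
ee_pos: [0.5719, 0.0869, 0.1232]
tool_rot: [-3.138, -0.001, 1.747]
contact_force: [-0.1, 0.9, 0.0]
width: 0.588
t 34.23 tcp [0.5719 0.0869 0.1232] corner-frame [-0.0355 -0.0441] rpy [-1.7977e+02 -5.0000e-02  1.0011e+02] F [-0.1  0.9  0. ] w 0.588 q [-0.78  0.57  0.79  1.86 -0.5   0.93  0.42]
tool shift [0.0116 0.0058 0.0282]
rotvec [-0.004  -0.0009 -0.0067]
```

```bash
python3 -m crank '[{"rx":-0.004,"ry":0,"rz":-0.006,"dx":0.006,"dy":0.003,"dz":0,"jaw":0.05},{"rx":0,"ry":0,"rz":0,"dx":0.005,"dy":0.002,"dz":0,"jaw":0.05},{"rx":0,"ry":0,"rz":0,"dx":0.001,"dy":0.001,"dz":0.005,"jaw":0.05},{"rx":0,"ry":0,"rz":0,"dx":0,"dy":0,"dz":0.008,"jaw":0.05},{"rx":0,"ry":0,"rz":0,"dx":0,"dy":0,"dz":0.008,"jaw":0.05},{"rx":0,"ry":0,"rz":0,"dx":0,"dy":0,"dz":0.003,"jaw":0.05},{"rx":0,"ry":0,"rz":0,"dx":0,"dy":0,"dz":0,"jaw":0.05},{"rx":0,"ry":0,"rz":0,"dx":0,"dy":0,"dz":0,"jaw":0.05}]'
python3 -c "
from h import *
st(); p=c2w(-.0297,-.0325); delta(p[0],p[1],.067,100.5)"
```

```text
time: 34.9
ee_pos: [0.576, 0.0949, 0.0947]
tool_rot: [-3.14, 0.002, 1.749]
contact_force: [0.1, 0.5, 0.5]
width: 0.584
t 34.9 tcp [0.576  0.0949 0.0947] corner-frame [-0.0301 -0.037 ] rpy [-1.7988e+02  1.3000e-01  1.0019e+02] F [0.1 0.5 0.5] w 0.584 q [-0.77  0.62  0.76  1.87 -0.54  0.88  0.44]
tool shift [0.0045 0.0004 0.0277]
rotvec [-0.002   0.0023 -0.0055]
```

```bash
python3 -m crank '[{"rx":-0.001,"ry":0.002,"rz":-0.005,"dx":0.0045,"dy":0,"dz":0.003,"jaw":0.05},{"rx":0,"ry":0,"rz":0,"dx":0,"dy":0,"dz":0.006,"jaw":0.05},{"rx":0,"ry":0,"rz":0,"dx":0,"dy":0,"dz":0.006,"jaw":0.05},{"rx":0,"ry":0,"rz":0,"dx":0,"dy":0,"dz":0.006,"jaw":0.05},{"rx":0,"ry":0,"rz":0,"dx":0,"dy":0,"dz":0.003,"jaw":0.05},{"rx":0,"ry":0,"rz":0,"dx":0,"dy":0,"dz":0,"jaw":0.05},{"rx":0,"ry":0,"rz":0,"dx":0,"dy":0,"dz":0,"jaw":0.05},{"rx":0,"ry":0,"rz":0,"dx":0,"dy":0,"dz":0,"jaw":0.05}]'
python3 -c "
from h import *
st(); p=c2w(-.0297,-.0325); delta(p[0],p[1],.067,100.5)
im=imaging.get_image('wrist'); cv2.imwrite('pics/wr20.png',im['color'][180:480,150:500])"
```

```text
time: 35.57
ee_pos: [0.575, 0.0992, 0.068]
tool_rot: [-3.141, 0.0, 1.753]
contact_force: [-0.3, -0.2, -0.8]
width: 0.581
t 35.57 tcp [0.575  0.0992 0.068 ] corner-frame [-0.0302 -0.0325] rpy [-1.7994e+02  1.0000e-02  1.0046e+02] F [-0.3 -0.2 -0.8] w 0.581 q [-0.75  0.65  0.73  1.89 -0.58  0.83  0.46]
tool shift [0.     0.0005 0.001 ]
rotvec [-0.001   0.0002 -0.0007]
```

View pics/wr20.png

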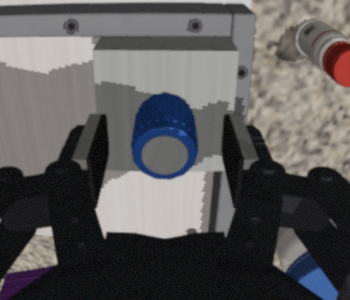

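The +y' face strip above the fence is now visibly narrower. The knob is centred, so I'll close.

```bash
python3 -m crank '[{"rx":0,"ry":0,"rz":0,"dx":0,"dy":0.0005,"dz":0,"jaw":0.04},{"rx":0,"ry":0,"rz":0,"dx":0,"dy":0,"dz":0,"jaw":0.03},{"rx":0,"ry":0,"rz":0,"dx":0,"dy":0,"dz":0,"jaw":0.025},{"rx":0,"ry":0,"rz":0,"dx":0,"dy":0,"dz":0,"jaw":0.015},{"rx":0,"ry":0,"rz":0,"dx":0,"dy":0,"dz":0,"jaw":0},{"rx":0,"ry":0,"rz":0,"dx":0,"dy":0,"dz":0,"jaw":0},{"rx":0,"ry":0,"rz":0,"dx":0,"dy":0,"dz":0,"jaw":0},{"rx":0,"ry":0,"rz":0,"dx":0,"dy":0,"dz":0,"jaw":0}]'
python3 m.py
```

```text
time: 36.28
ee_pos: [0.5758, 0.0994, 0.0689]
tool_rot: [-3.141, -0.0, 1.753]
contact_force: [-0.6, -1.6, -0.1]
width: 0.282
block -y face 265 -0.0639
block -x face 494 -0.0617
t 36.43 tcp [0.5758 0.0993 0.0689] corner-frame [-0.0295 -0.0326] rpy [-1.7999e+02 -1.0000e-02  1.0046e+02] F [ 0.5  0.5 -0.9] w 0.282 q [-0.75  0.65  0.73  1.89 -0.58  0.83  0.46]
```

Gripped, with the block unchanged. Pull to z ≈ 0.091.

```bash
python3 -m crank '[{"rx":0,"ry":0,"rz":0,"dx":0,"dy":0,"dz":0,"jaw":0},{"rx":0,"ry":0,"rz":0,"dx":0,"dy":0,"dz":-0.002,"jaw":0},{"rx":0,"ry":0,"rz":0,"dx":0,"dy":0,"dz":-0.002,"jaw":0},{"rx":0,"ry":0,"rz":0,"dx":0,"dy":0,"dz":-0.002,"jaw":0},{"rx":0,"ry":0,"rz":0,"dx":0,"dy":0,"dz":-0.002,"jaw":0},{"rx":0,"ry":0,"rz":0,"dx":0,"dy":0,"dz":-0.002,"jaw":0},{"rx":0,"ry":0,"rz":0,"dx":0,"dy":0,"dz":0,"jaw":0},{"rx":0,"ry":0,"rz":0,"dx":0,"dy":0,"dz":0,"jaw":0}]'
python3 -m crank '[{"rx":0,"ry":0,"rz":0,"dx":0,"dy":0,"dz":-0.002,"jaw":0},{"rx":0,"ry":0,"rz":0,"dx":0,"dy":0,"dz":-0.002,"jaw":0},{"rx":0,"ry":0,"rz":0,"dx":0,"dy":0,"dz":-0.002,"jaw":0},{"rx":0,"ry":0,"rz":0,"dx":0,"dy":0,"dz":-0.002,"jaw":0},{"rx":0,"ry":0,"rz":0,"dx":0,"dy":0,"dz":-0.002,"jaw":0},{"rx":0,"ry":0,"rz":0,"dx":0,"dy":0,"dz":0,"jaw":0},{"rx":0,"ry":0,"rz":0,"dx":0,"dy":0,"dz":0,"jaw":0},{"rx":0,"ry":0,"rz":0,"dx":0,"dy":0,"dz":0,"jaw":0}]'
python3 m.py; python3 - <<'E'
from h import *
im=imaging.get_image("side"); cv2.imwrite("pics/side21.png",cv2.resize(im["color"][190:310,240:400],None,fx=5,fy=5,interpolation=cv2.INTER_CUBIC))
s=monitor.state(); im=imaging.get_image("wrist"); g=cv2.cvtColor(im["color"],cv2.COLOR_BGR2GRAY).astype(float)
cv2.imwrite("pics/wr21.png",cv2.resize(im["color"][170:340,230:430],None,fx=4,fy=3.5,interpolation=cv2.INTER_CUBIC))
for u in(275,300,325,350):
    col=g[190:235,u-4:u+5].mean(1); d=np.diff(cv2.GaussianBlur(col[:,None],(1,3),0).ravel())
    i1=5+np.argmin(d[5:22]); i2=i1+3+np.argmax(d[i1+3:42])
    v1,v2=190.5+i1,190.5+i2; f=w2c(wcast(im,s,u,v1,.038)); t=w2c(wcast(im,s,u,v2,.058)); print(u,v1,v2,"gap mm",round((f[1]-t[1])*1e3,2))
E
```

```text
time: 37.1
ee_pos: [0.5758, 0.0994, 0.0802]
tool_rot: [-3.142, -0.0, 1.753]
contact_force: [0.1, 0.8, -0.4]
width: 0.283
time: 37.77
ee_pos: [0.5758, 0.0994, 0.0913]
tool_rot: [3.142, -0.0, 1.753]
contact_force: [-0.2, -0.5, -1.7]
width: 0.28
block -y face 276 -0.064
block -x face 500 -0.0618
t 37.92 tcp [0.5758 0.0994 0.0913] corner-frame [-0.0294 -0.0325] rpy [ 1.8000e+02 -1.0000e-02  1.0046e+02] F [-0.3 -0.1 -0.4] w 0.28 q [-0.77  0.62  0.75  1.87 -0.55  0.87  0.44]
275 204.5 215.5 gap mm 0.66
300 204.5 215.5 gap mm 0.64
325 204.5 215.5 gap mm 0.63
350 204.5 215.5 gap mm 0.66
```

View pics/side21.png

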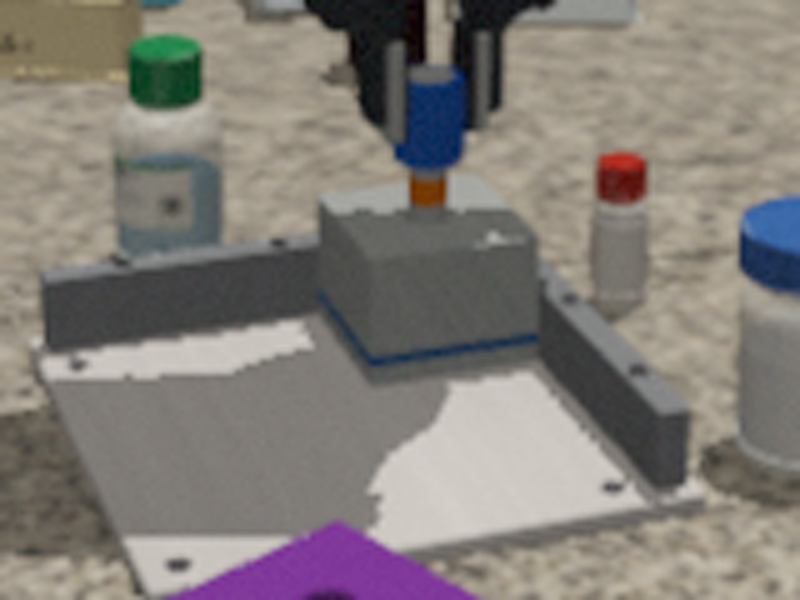

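View pics/wr21.png

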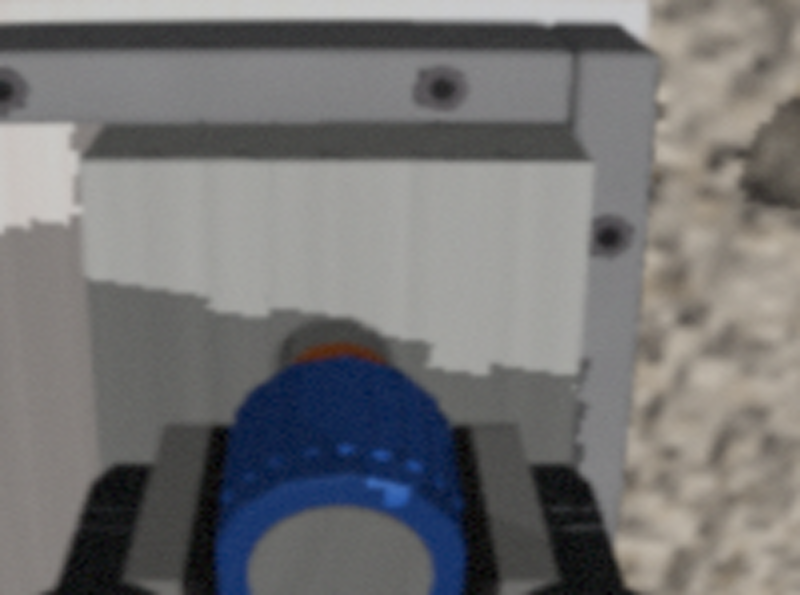

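The y gap is now 0.65 mm by wrist view, and the side view agrees (64.1–64.3 mm). The whole orange band shows, no black is visible, and the rise is 22.4 mm. Handing in.

```bash
python3 - <<'E'
from h import *
st(); print(r.close_job()); st()
E
```

```text
t 38.02 tcp [0.5758 0.0994 0.0913] corner-frame [-0.0294 -0.0325] rpy [ 1.8000e+02 -1.0000e-02  1.0046e+02] F [-0.1  1.2 -0.3] w 0.276 q [-0.77  0.62  0.75  1.87 -0.55  0.87  0.44]
the job is handed in; nothing more can be done
None
the job is handed in; nothing more can be done
```

The job is handed in at 38.0 s. The block is flush in the corner, and the gauge is held about 22 mm out of its bore, still gripped. No verdict was reported.

**What I did:** I pushed the block along the far fence and then into the left fence with the fingertips. My first two releases were abrupt, and each time the block sprang back from the left fence, ending about 2.5 and then 3.5 mm off. I only found this after pulling the gauge, so I lowered it home twice, re-pushed low and gently, unloaded the force gradually, then gripped and pulled again.

**Last checks:**

| Check | Result |
|---|---|
| Gap to left fence | about 0.65 mm (wrist camera); side camera agrees within about 0.5 mm |
| Gap to far fence | about 0 mm (side camera) |
| Block squareness | within about 0.01 rad (measured before the last push, not re-fitted after it) |
| Gauge rise | 22.4 mm; whole orange band visible, no black |
| Grip | fingers stopped on the knob (opening 0.28); tool vertical, fingers clear of the block |
| Bottle, vial and jar | stand where they were by eye in the last side view; not measured |

**Checks that disagreed:** a touch test of the left fence suggested the block was flush after the second push, but the cameras showed a gap of about 3 mm once I had retreated. I went with the cameras.

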